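Face up the row of additive tins on the bench shelf

TASK

Take the red-capped tin out of the carton and stand it gently on the lower board of the shelf as the fourth of the red-capped tins there, then tidy the row: all four upright, square, broad sides to the front with their fronts at the front lip, pushed up side by side without gaps and hard against the left side panel. Leave the black-capped tins standing in the carton and the things on the bench where they are.

Things in the scene. Friction and masses are not known exactly. Their poses are not given: they have to be found in the camera images.
- shelf: White bench shelf, fixed; 390 wide (y), 190 deep (x), 290 mm high. Origin: centre of its underside; x from front to back, y to its left seen from the robot. Side panels 15 mm thick, full depth up to 150 mm, above that only as deep as the upper board. Lower board: top 70 mm up, 360 mm wide; fixed boxes stand on it from x = +2 mm on, more (up to z 360 mm) at the front of the upper one.
- row_start (a point): Corner on top of the shelf's lower board where the back of its front lip meets the inner face of the left panel; axes as shelf. The lip is grey, 3 mm thick, 12 mm high, along the board's whole front. A tin standing in this corner has its origin at x 21, y -33, z 0 mm from here; the row runs towards -y.
- upper_edge (a point): Middle of the lower front edge of the shelf's upper board (15 mm thick), 275 mm above the bench, 33 mm behind the back of the lip; axes as shelf. It overhangs the tins' rear part, 60 mm above the caps: a gripper cannot come straight down on their caps, but can with the tool tilted 35 to 45 degrees, fingers pointing forward and down.
- carton: Cut-down cardboard carton, fixed, outer 136 (x) x 208 (y) x 70 mm high, walls and floor 4 mm; origin at the centre of its underside. It holds nine tins upright in 3 x 3 (pitch 42.6 mm in x, 66.6 mm in y), neighbours touching; they stick out of it by 79 mm.
- tin_new: White tin with red cap in the carton, in any of its nine places, axes parallel to the carton's. Rigid; body 42 (x) x 66 (y) x 118 mm high; round cap 24 mm in diameter, 125 to 145 mm above the base, at its middle. 0.18 to 0.34 kg. Origin: centre of its underside, z up. In the row its y axis runs along the shelf's y. Friction about 0.5 to 0.7: pushed along y above 45 mm it tips.
- tin_a: Red-capped white tin, same shape and size as tin_new; at the start it stands on the lower board of the shelf, its broad face roughly towards the lip. Origin and axes as tin_new. It is the leftmost of the three, 3 to 9 mm from the left panel and near the lip.
- tin_b: Red-capped white tin, same shape and size as tin_new; at the start it stands on the lower board of the shelf, its broad face roughly towards the lip. Origin and axes as tin_new. It is the second in the row, 4 to 22 mm from tin_a and near the lip.
- tin_c: Red-capped white tin, same shape and size as tin_new; at the start it stands on the lower board of the shelf, its broad face roughly towards the lip. Origin and axes as tin_new. It is the third: it stands 15 to 23 mm too far back from the lip, apart from tin_b and skewed by up to 0.2 rad.
- tin_blue1: Black-capped, blue-banded tin in the carton, same shape, size and origin as tin_new; stays in the carton.
- tin_blue2: Black-capped, blue-banded tin in the carton, same shape, size and origin as tin_new; stays in the carton.
- tin_blue3: Black-capped, blue-banded tin in the carton, same shape, size and origin as tin_new; stays in the carton.
- tin_blue4: Black-capped, blue-banded tin in the carton, same shape, size and origin as tin_new; stays in the carton.
- tin_blue5: Black-capped, blue-banded tin in the carton, same shape, size and origin as tin_new; stays in the carton.
- tin_blue6: Black-capped, blue-banded tin in the carton, same shape, size and origin as tin_new; stays in the carton.
- tin_blue7: Black-capped, blue-banded tin in the carton, same shape, size and origin as tin_new; stays in the carton.
- tin_blue8: Black-capped, blue-banded tin in the carton, same shape, size and origin as tin_new; stays in the carton.
- screwdriver: Orange-handled screwdriver, 200 x 26 x 26 mm, lying on the bench; origin under its middle. Leave alone.
- collar: Red plastic collar, 54 mm diameter, 35 mm high, standing on the bench; origin at the centre of its underside. Leave alone.
There are look-alikes about, which are no part of the job. What is shaped like the tin_blue7 but orange or purple is not meant. Leave any green or yellow look-alike of the tin_blue3 alone.

How it is judged:
By the outcome, as a careful person would: the job done as asked, in the order asked, and still so for the second after the job is handed in, with the robot touching nothing.
It also fails if it takes over 62 s, if anything falls off the work surface, if the arm or the gripper's body presses on something with over 40 N, if the wrist force passes 120 N, or if a joint passes its speed limit or range.

ROBOT

A 6-joint arm with a two-finger parallel gripper is mounted at the origin on the work surface. World frame = base frame: x ahead of the robot, y to its left, z up, the work surface at z = 0. Lengths are in m, angles in rad, forces in N, time in s.
With the tool pointing down it reaches from about 0.3 to 0.875 m from the base axis. Payload 6.4 kg.
Tool frame: the origin (TCP) lies midway between the tips of the shut fingers; the grasp point (between the pads) lies 19 mm behind it; z points along the fingers, y is the line along which they close (so a half turn about z gives the same grasp; the last joint's range is limited). The gripper opens to 85 mm and grips with 20 to 120 N. Pads are 22 mm wide; open, the fingers measure 114 mm over their backs; the gripper's body (76 mm by 85 mm) begins 54 mm behind the grasp point. The pads swing forward as they close: fully open they stand 13 mm farther back than shut.
Start: joints at [-1.546, 0.181, 1.607, -0, 1.354, -0.206], TCP at [0.132, -0.56, 0.231] pointing down, gripper open.
Joint ranges: [-2.99, 2.99], [-0.89, 2.07], [0.3, 2.58], [-1.14, 4.28], [0, 2.63], [-3.12, 3.12]. Speed limits (rad/s): [2.57, 2.57, 3.01, 3.14, 3.14, 3.14].

INTERFACE

Orientations are given as a unit quaternion [w, x, y, z].
In Python, from bench import ctrl gives the robot as it stands. The module is installed in compiled form; this text tells all that it offers.
- The arm moves only by the tool move_arm, never from a script. Its argument "plan" is one flat list of numbers, 6 for each row, row after row: the shift along the world's x, y, z in units of 50 mm (1.0 is 50 mm), then the turn, a rotation vector about the world's x, y, z in rad. A call has 1 to 10 rows; each row is the pose to reach, as a shift and turn from the pose commanded when the call began; what a row does not reach only later rows make up. A row lasts 1/8 s, in which the tool goes at most 62.5 mm and 10.7 degrees, less where a joint would pass 70% of its speed; a pose out of reach is approached as far as the arm can. A call with a gripper value outside its range is refused whole. "grip" is the finger opening in mm, from 0 to 85.4, set as the call begins (left out, the last holds). The fingers move at their own pace and stop on an object; the grip force is fixed at half the most. Time passes only in rows, so rows that repeat a pose let the fingers close. It gives the time, the measured TCP pose, the force, the opening and the grip force at its end, in the units of the state.
- ctrl.get_obs(): the state, without advancing time (a new reading comes with each control period).
- ctrl.camera(name): name is "side" or "top" or "wrist"; returns a dict with "pixels" (400x640x3 uint8, red, green, blue), "fx", "fy", "cx", "cy" (pixels), "origin" and "attitude" of the camera in the world. Camera axes: x right, y down, z forward; pixel columns grow to the right and rows downward; lengths in m; the calibration is good to about 2 mm. A picture is of the moment at which its call begins. There is no depth.
- ctrl.hand_in(): hands the job in; it is judged then, once.
The state is a dict: "time_s": time; "q": joint angles; "dq": joint speeds; "joint_efforts": joint torques, N m; "eef_pos": TCP position; "eef_rot": TCP orientation; "wrist_force": force on the tool from outside, world axes, zero at the start; "torque": the same for the moment, N m; "opening": opening from 0.0 (shut) to 1.0 (fully open); "grasp_force": force on a finger pad.
Only numpy, scipy, OpenCV 4.12 (cv2) and the standard library are available. Lean on these libraries where they do the work, as an engineer would, in place of code of your own. Each camera call takes 0.05 s, during which the arm holds its last target. There are 200 camera calls.

## Working session

There is one attempt and no reset: what is moved stays moved. The work goes in short steps, Python scripts to look and compute and a tool call to move; the robot and the scene stay as the last step left them, time stands still between calls to the robot, and variables do not carry over. Pictures are saved under pics/ and viewed, at most 10 in all, crops included, and the job is handed in when it is done.

Besides the shell and the picture viewer there is one more tool, called after "Request:" by a JSON object that holds its "api" and its "payload". move_arm: Moves the arm, as the interface text tells. Its arguments: {"type":"object","properties":{"plan":{"type":"array"},"grip":{"type":"number"}},"required":["plan"]}

```bash
mkdir -p pics; cat > h.py <<'E'
import numpy as np, cv2
from bench import ctrl
from scipy.spatial.transform import Rotation as R
def cam(n):
    c=ctrl.camera(n); a=np.array(c["attitude"],float)
    c["R"]=a if a.shape==(3,3) else R.from_quat(np.r_[a[1:],a[0]]).as_matrix()
    c["o"]=np.array(c["origin"]); return c
def ray(c,u,v,z):
    d=c["R"]@np.array([(u-c["cx"])/c["fx"],(v-c["cy"])/c["fy"],1]); return c["o"]+d*(z-c["o"][2])/d[2]
def proj(c,p):
    q=c["R"].T@(np.array(p)-c["o"]); return np.array([c["fx"]*q[0]/q[2]+c["cx"],c["fy"]*q[1]/q[2]+c["cy"]])
def red(c):
    h=cv2.cvtColor(c["pixels"],cv2.COLOR_RGB2HSV)
    m=(((h[...,0]<8)|(h[...,0]>172))&(h[...,1]>130)&(h[...,2]>60)).astype(np.uint8)
    n,l,s,ce=cv2.connectedComponentsWithStats(m)
    return m,[(s[i],ce[i]) for i in range(1,n) if s[i][4]>25]
def save(c,f): cv2.imwrite("pics/"+f,c["pixels"][...,::-1])
E
python3 - <<'E'
from h import *
for n in ("top","side","wrist"):
    c=cam(n); save(c,n+"0.png"); print(n,c["fx"],c["cx"],c["cy"],c["o"].round(3),c["attitude"])
    for s,ce in red(c)[1]: print(s,ce.round(1))
print(ctrl.get_obs())
a=[cv2.imread(f"pics/{n}0.png") for n in ("top","side","wrist")]
E
```

```text
top 380.05049472078736 317.72189676760524 197.8227266438476 [ 0.416 -0.097  1.214] [ 0.02088385 -0.69869417  0.71474283 -0.0230871 ]
[  0 141   7  87 473] [  2.4 180.7]
[251 149   9   7  44] [255.2 151.7]
[218 160   9   8  58] [222.  163.5]
[190 165   9   8  59] [194.  168.4]
[397 212   8   8  51] [400.5 215.4]
[ 576  305   64   95 2761] [613.4 339.7]
side 412.9973946073716 314.3251369019065 198.56382793838563 [ 0.378 -0.915  1.064] [-0.35748132  0.93136151 -0.06542976  0.02217643]
[321 111   6   6  31] [323.6 113.5]
[328 124   6   6  29] [330.6 126.8]
[343 140   6   6  34] [345.4 142.5]
[300 264   8   9  54] [303.9 268.3]
wrist 346.4302579229663 314.2361020659667 199.29225245807334 [ 0.201 -0.543  0.374] [ 0.11139719  0.77577806 -0.61469336 -0.08894461]
[ 559  241   81  138 6066] [608.6 304.6]
[518 396  13   4  35] [523.1 398. ]
{'time_s': 0.15, 'q': array([-1.54628759e+00,  1.81373622e-01,  1.60774151e+00,  4.00055741e-06,
        1.35379587e+00, -2.06321918e-01]), 'dq': array([ 0.00096243, -0.00355349, -0.00117969, -0.0003415 , -0.00026146,
       -0.00123061]), 'joint_efforts': array([ 2.86525483e-04, -4.45265293e+01, -3.51691926e+01, -3.12976908e-04,
        5.90608150e-03,  6.68258622e-06]), 'eef_pos': array([ 0.13154799, -0.55933565,  0.23060708]), 'eef_rot': array([-6.56276434e-04,  9.93346875e-01,  1.15158808e-01,  6.17859226e-05]), 'wrist_force': array([ 0.14802559, -0.31581401,  0.05405216]), 'torque': array([ 0.00363653, -0.0153122 , -0.01903929]), 'grasp_force': 0.0, 'opening': 1.0001509289735722}
```

View pics/top0.png

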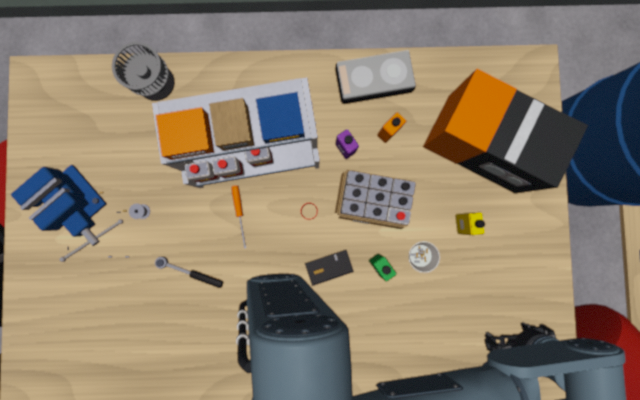

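View pics/side0.png

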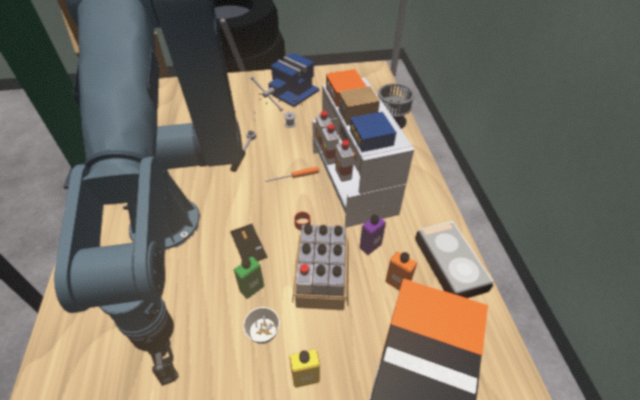

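The top view shows the shelf upper left, with red caps at (194,168), (222,163) and (255,152). The carton's red cap is at (400,215), in the near right corner. The side view shows the same layout: shelf caps at (324,113), (331,127), (345,142), carton cap at (304,268).

```bash
python3 - <<'E'
from h import *
t=cam("top"); s=cam("side")
def tri(p,q):
    A=[];b=[]
    for c,(u,v) in ((t,p),(s,q)):
        d=c["R"]@np.array([(u-c["cx"])/c["fx"],(v-c["cy"])/c["fy"],1]); d/=np.linalg.norm(d)
        P=np.eye(3)-np.outer(d,d); A.append(P); b.append(P@c["o"])
    return np.linalg.lstsq(np.vstack(A),np.hstack(b),rcond=None)[0]
for n,p,q in (("a",(194,168.4),(323.6,113.5)),("b",(222,163.5),(330.6,126.8)),("c",(255.2,151.7),(345.4,142.5)),("new",(400.5,215.4),(303.9,268.3))):
    print(n,tri(p,q).round(4),ray(t,*p,.21 if n!="new" else .144).round(4),ray(s,*q,.21 if n!="new" else .144).round(4))
g=t["pixels"]
hsv=cv2.cvtColor(g,cv2.COLOR_RGB2HSV)
m=((hsv[...,2]<75)).astype(np.uint8); m[:170]=0;m[222:]=0;m[:,:340]=0;m[:,415:]=0
n,l,st,ce=cv2.connectedComponentsWithStats(m)
for i in range(1,n):
    if st[i][4]>20: print(st[i],ce[i].round(1),ray(t,*ce[i],.146).round(4))
a=cv2.resize(g[70:195,145:325],None,fx=4.4,fy=4.4,interpolation=cv2.INTER_CUBIC)
cv2.imwrite("pics/crop1.png",a[...,::-1])
E
```

```text
a [0.5637 0.2256 0.2123] [0.5641 0.2264 0.21  ] [0.5642 0.2287 0.21  ]
b [0.5754 0.1515 0.2118] [0.5755 0.1519 0.21  ] [0.576  0.1538 0.21  ]
c [0.606  0.0623 0.2154] [0.6052 0.0633 0.21  ] [0.6094 0.0688 0.21  ]
new [ 0.427  -0.3325  0.1437] [ 0.4276 -0.3325  0.144 ] [ 0.4264 -0.3327  0.144 ]
[356 175   7   7  40] [359.  177.9] [ 0.536  -0.2187  0.146 ]
[379 179   7   7  42] [382.  181.9] [ 0.5231 -0.2831  0.146 ]
[401 183   9   7  46] [405.  185.9] [ 0.5103 -0.3476  0.146 ]
[353 189   7   7  38] [356.2 192.4] [ 0.495  -0.2096  0.146 ]
[376 194   8   6  41] [379.6 196.6] [ 0.4819 -0.275   0.146 ]
[399 198   8   7  45] [402.6 200.8] [ 0.4684 -0.3394  0.146 ]
[351 204   7   7  37] [353.9 207.3] [ 0.4533 -0.2017  0.146 ]
[374 208   7   7  40] [377.  211.3] [ 0.4405 -0.2665  0.146 ]
```

View pics/crop1.png

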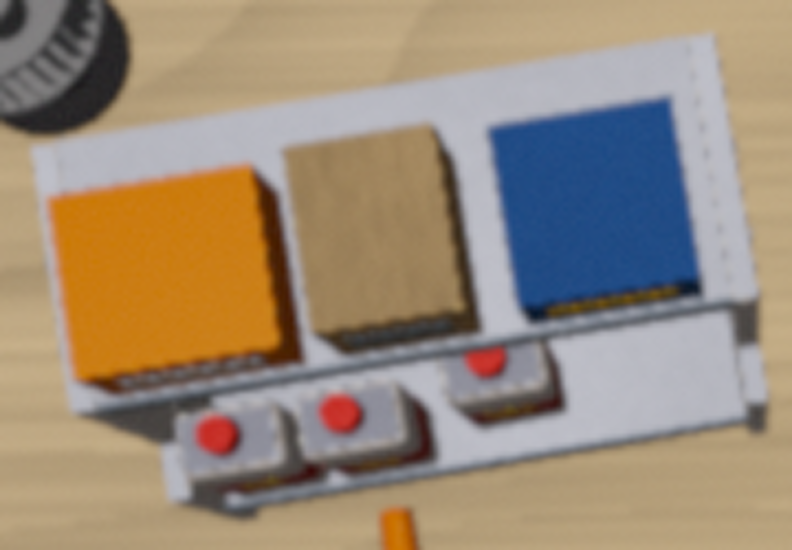

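The crop shows the shelf turned about 0.15 rad, with its lip running from (225,503) to (750,425). Tins a and b stand near the lip. Tin c is set back, its cap partly under the upper board at (487,358).

```bash
cat >> h.py <<'E'
def Rt(yaw,tilt): # tool: fingers forward-down, closing along y of yawed frame
    return R.from_rotvec([0,0,yaw])*R.from_rotvec([0,-np.radians(tilt),0])*R.from_rotvec([np.pi,0,0])
def go(p,yaw,tilt):
    o=ctrl.get_obs(); q=o["eef_rot"]; r0=R.from_quat(np.r_[q[1:],q[0]])
    t=(Rt(yaw,tilt)*r0.inv()).as_rotvec(); print("shift",((np.array(p)-o["eef_pos"])/.05).round(3),"turn",t.round(3),"t",round(o["time_s"],2))
E
python3 - <<'E'
from h import *
t=cam("top")
f=lambda x,y,z: ray(t,145+x/4.4-.5+.5/4.4,70+y/4.4-.5+.5/4.4,z)
for a,b,z in (((225,503),(750,425),.082),((75,412),(757,302),.29),((32,148),(713,36),.29)):
    A,B=f(*a,z),f(*b,z); d=B-A; print(A.round(4),B.round(4),"yaw",np.arctan2(d[0],-d[1]).round(4),np.linalg.norm(d).round(4))
go((.440,-.335,.22),-.2,45)
E
```

```text
[0.5361 0.2624 0.082 ] [ 0.5814 -0.0952  0.082 ] yaw 0.1261 0.3605
[0.5667 0.2796 0.29  ] [ 0.6201 -0.1009  0.29  ] yaw 0.1395 0.3843
[0.7167 0.3042 0.29  ] [ 0.7726 -0.0795  0.29  ] yaw 0.1447 0.3877
shift [ 6.169  4.491 -0.219] turn [ 0.012 -0.791 -0.409] t 0.3
```

Request:
{"api": "move_arm", "payload": {"plan": [6.17, 4.49, -0.2, 0.012, -0.791, -0.409, 6.17, 4.49, -0.2, 0.012, -0.791, -0.409, 6.17, 4.49, -0.2, 0.012, -0.791, -0.409, 6.17, 4.49, -0.2, 0.012, -0.791, -0.409, 6.17, 4.49, -0.2, 0.012, -0.791, -0.409, 6.17, 4.49, -0.2, 0.012, -0.791, -0.409, 6.17, 4.49, -0.2, 0.012, -0.791, -0.409, 6.17, 4.49, -0.2, 0.012, -0.791, -0.409, 6.17, 4.49, -0.2, 0.012, -0.791, -0.409, 6.17, 4.49, -0.2, 0.012, -0.791, -0.409], "grip": 50}}

```text
time_s: 1.55
eef_pos: [0.4391, -0.3369, 0.2214]
eef_rot: [0.039, 0.919, -0.094, 0.381]
wrist_force: [-1.1, 0.6, 0.0]
opening: 0.578
grasp_force: 0.0
```

```bash
python3 - <<'E'
from h import *
c=cam("wrist"); save(c,"w1.png"); print(c["o"],c["R"][:,2].round(2))
for s,ce in red(c)[1]: print(s,ce.round(1),ray(c,*ce,.143).round(4))
print(ctrl.get_obs()["eef_pos"])
go((.440,-.335,.132),-.2,45)
E
```

```text
[ 0.38964772 -0.32640042  0.37376232] [ 0.47 -0.1  -0.88]
[ 292  303   38   42 1190] [310.3 323.3] [ 0.4255 -0.3314  0.143 ]
[   0  348   59   52 1152] [ 19.  365.6] [ 0.4371 -0.1552  0.143 ]
[ 0.43920225 -0.33666223  0.22136264]
shift [ 0.016  0.033 -1.787] turn [-0.    -0.     0.003] t 1.6
```

View pics/w1.png

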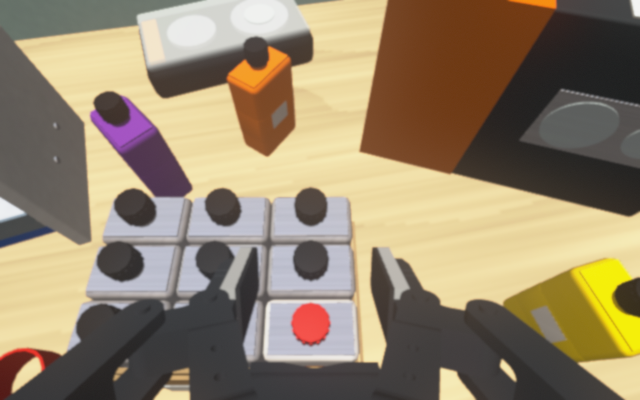

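The red cap at (310,323) lies between the open fingers, and the tin axes match the tool. Next I go down and close.

Request:
{"api": "move_arm", "payload": {"plan": [0, 0.05, -0.9, 0, 0, 0, 0, 0.05, -1.5, 0, 0, 0, 0, 0.05, -1.79, 0, 0, 0, 0, 0.05, -1.79, 0, 0, 0]}}

```text
time_s: 2.1
eef_pos: [0.4392, -0.3327, 0.1305]
eef_rot: [0.037, 0.919, -0.094, 0.38]
wrist_force: [0.2, -0.8, 0.4]
opening: 0.583
grasp_force: 0.0
```

Request:
{"api": "move_arm", "payload": {"plan": [0, 0, 0, 0, 0, 0, 0, 0, 0, 0, 0, 0, 0, 0, 0, 0, 0, 0, 0, 0, 0, 0, 0, 0], "grip": 10}}

```text
time_s: 2.6
eef_pos: [0.4403, -0.3339, 0.133]
eef_rot: [0.039, 0.919, -0.092, 0.381]
wrist_force: [-1.5, -1.8, 4.6]
opening: 0.258
grasp_force: 58.8
```

Request:
{"api": "move_arm", "payload": {"plan": [0, 0, 0.3, 0, 0, 0, 0, 0, 0.9, 0, 0, 0, 0, 0, 1.7, 0, 0, 0, 0, 0, 2.6, 0, 0, 0, 0, 0, 3.4, 0, 0, 0, 0, 0, 3.4, 0, 0, 0]}}

```text
time_s: 3.35
eef_pos: [0.4405, -0.3336, 0.3049]
eef_rot: [0.041, 0.919, -0.091, 0.382]
wrist_force: [-0.7, -0.6, -3.0]
opening: 0.258
grasp_force: 59.5
```

```bash
python3 - <<'E'
from h import *
o=ctrl.get_obs(); print(o["eef_pos"],o["opening"],o["grasp_force"],o["wrist_force"])
go((.50,-.036,.30),.139,45)
E
```

```text
[ 0.44048334 -0.33356166  0.30493369] 0.2581425997475813 59.540446400642395 [-0.69520277 -0.62201261 -3.00968788]
shift [ 1.19   5.951 -0.099] turn [0.005 0.002 0.339] t 3.35
```

Request:
{"api": "move_arm", "payload": {"plan": [0.1, 0.4, 0, 0, 0, 0.02, 0.25, 1.2, 0, 0, 0, 0.07, 0.4, 2.1, 0, 0, 0, 0.12, 0.6, 3.0, 0, 0, 0, 0.17, 0.8, 3.9, 0, 0, 0, 0.22, 0.95, 4.7, 0, 0, 0, 0.27, 1.1, 5.4, 0, 0, 0, 0.31, 1.17, 5.8, 0, 0, 0, 0.33, 1.2, 5.95, 0, 0, 0, 0.339, 1.2, 5.95, 0, 0, 0, 0.339]}}

```text
time_s: 4.6
eef_pos: [0.4995, -0.0343, 0.3003]
eef_rot: [-0.027, 0.922, 0.064, 0.381]
wrist_force: [-0.1, -0.2, -2.2]
opening: 0.255
grasp_force: 59.5
```

```bash
python3 - <<'E'
from h import *
c=cam("wrist"); save(c,"w2.png")
np.savez("w2.npz",R=c["R"],o=c["o"])
for s,ce in red(c)[1]: print(s,ce.round(1),ray(c,*ce,.209).round(4))
s=cam("side")
a=np.hstack([c["pixels"],])
o=ctrl.get_obs(); print(o["eef_pos"],o["opening"])
go((.6133,-.0192,.215),.139,45)
E
```

```text
[200 146  30  27 566] [214.8 158.5] [0.6082 0.0673 0.209 ]
[  0 165  35  35 935] [ 15.  182.5] [0.5621 0.2235 0.209 ]
[ 82 164  40  35 996] [102.1 180.5] [0.5738 0.1533 0.209 ]
[ 33 231 114  18 628] [ 91.9 241.7] [0.5217 0.1378 0.209 ]
[ 285  257   59   65 3017] [314.2 288.2] [ 0.5102 -0.0324  0.209 ]
[340 358  12   3  32] [345.2 359.1] [ 0.4681 -0.0583  0.209 ]
[ 0.49978443 -0.03554291  0.30109195] 0.25550020754446207
shift [ 2.27   0.327 -1.722] turn [-0.    -0.001  0.001] t 4.7
```

View pics/w2.png

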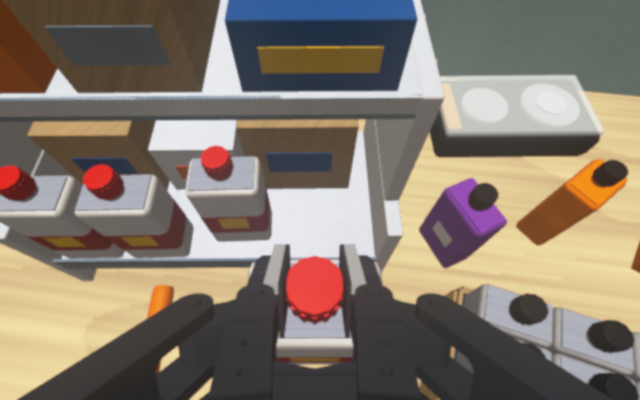

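The view shows new tin held upright at (314,290), the lip as a grey line at row ~262, c at (215,158) and b at (102,180).

```bash
python3 - <<'E'
from h import *
c=cam("wrist"); g=cv2.cvtColor(c["pixels"],cv2.COLOR_RGB2GRAY).astype(float)
P=[]
for u in list(range(95,135,8))+list(range(190,245,8)):
    col=g[240:285,u]; print(u,col[10:34].astype(int))
E
```

```text
95 [ 69  85  95  98  99  99 100 107 127 147 149 135 110  84  71  71  70  72
  83 113 142 157 165 170]
103 [ 74  91  97  98  98  98  99 104 120 139 143 133 108  82  71  71  71  77
 102 147 187 197 194 190]
111 [ 96  97  97  97  98  98  99 109 132 152 150 132 102  78  71  71  71  78
 103 150 189 201 200 195]
119 [ 86  90  91  93  95  97 108 135 168 179 161 134 104  79  70  70  72  78
 103 148 184 193 191 187]
127 [ 76  94 110 136 173 207 222 224 216 191 160 133 103  79  71  71  72  83
 115 159 191 200 197 192]
190 [221 223 226 228 230 231 231 228 215 178 143 114  88  76  75  74  77  97
 142 182 194 195 195 195]
198 [232 232 232 231 232 232 231 228 215 177 142 114  88  77  76  75  78  99
 144 186 199 197 195 196]
206 [232 232 232 232 232 232 231 226 208 171 142 114  88  78  76  76  81 106
 152 191 202 201 198 196]
214 [234 234 234 234 233 233 232 226 207 170 139 111  86  77  76  77  82 106
 152 191 204 205 201 198]
222 [235 235 235 235 235 234 233 227 207 169 136 106  83  76  75  76  81 105
 152 192 204 207 205 201]
230 [234 234 234 233 234 234 233 226 205 168 138 107  84  77  76  77  83 109
 155 191 204 206 207 205]
238 [235 235 234 234 234 234 233 224 199 164 136 107  84  77  76  76  85 115
 158 191 202 206 206 206]
```

```bash
python3 - <<'E'
from h import *
c=cam("wrist")
A=ray(c,103,262.,.082);B=ray(c,238,261,.082);d=B-A
print("front edge",A,B,"yaw",np.arctan2(d[0],-d[1])); 
C=ray(c,190,259.3,.082);D=ray(c,238,258.7,.082);print("back",C,D)
ex=np.array([np.cos(.139),np.sin(.139)]);ey=np.array([-ex[1],ex[0]])
for p in (A,B,C,D,[.539,.263],[.5621,.2235],[.5738,.1533],[.6082,.0673]): print((np.array(p)[:2]@ex).round(4),(np.array(p)[:2]@ey).round(4))
t=cam("top")
print("lip top cam",[ (ray(t,145+x/4.4-.4,70+y/4.4-.4,.082)[:2]@ex).round(4) for x,y in ((225,503),(500,462),(750,425))])
E
```

```text
front edge [0.53948049 0.20705837 0.082     ] [0.56110893 0.05864319 0.082     ] yaw 0.14471063476509038
back [0.55571362 0.11219033 0.082     ] [0.56371212 0.05928519 0.082     ]
0.563 0.1303
0.5638 -0.0197
0.5659 0.0341
0.5665 -0.0194
0.5702 0.1858
0.5876 0.1435
0.5895 0.0723
0.6117 -0.0176
lip top cam [np.float64(0.5673), np.float64(0.565), np.float64(0.5627)]
```

Request:
{"api": "move_arm", "payload": {"plan": [0, 0, -0.6, 0, 0, 0, 0.3, 0.05, -1.3, 0, 0, 0, 0.8, 0.1, -1.53, 0, 0, 0, 1.4, 0.2, -1.53, 0, 0, 0.002, 2.0, 0.25, -1.53, 0, 0, 0.003, 2.28, 0.28, -1.53, 0, 0, 0.003, 2.28, 0.28, -1.53, 0, 0, 0.003]}}

```text
time_s: 5.72
eef_pos: [0.6142, -0.0214, 0.225]
eef_rot: [-0.027, 0.922, 0.065, 0.381]
wrist_force: [0.8, 0.8, -1.9]
opening: 0.255
grasp_force: 59.4
```

```bash
python3 - <<'E'
from h import *
o=ctrl.get_obs(); print(o["eef_pos"],o["wrist_force"]); go((.6142,-.0212,.201),.142,45)
t=cam("side"); cv2.imwrite("pics/s3.png",cv2.resize(t["pixels"][90:250,260:440],None,fx=4,fy=3.7)[...,::-1])
E
```

```text
[ 0.61422314 -0.02144502  0.22500187] [ 0.77746344  0.82613284 -1.9358142 ]
shift [-0.     0.005 -0.48 ] turn [-0.    -0.001  0.   ] t 5.72
```

View pics/s3.png

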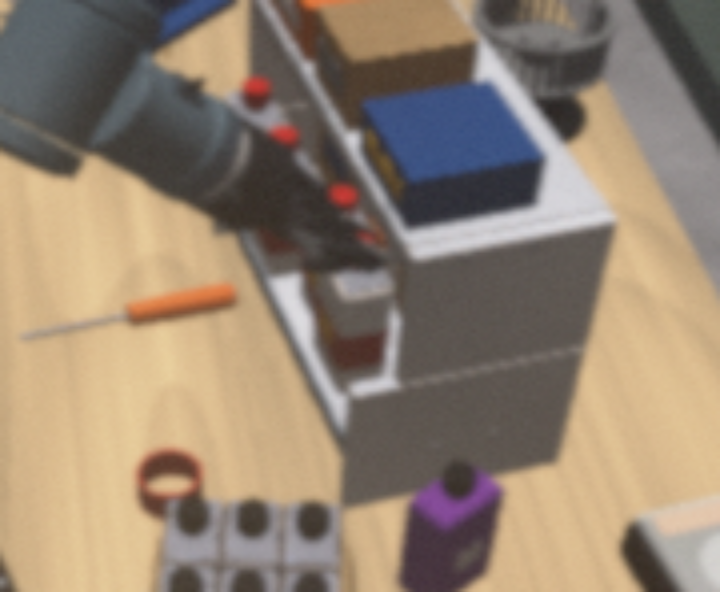

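The tin hangs over the board, clear of the right panel (tin at (350,320) in the crop). Now I lower it gently.

Request:
{"api": "move_arm", "payload": {"plan": [0, 0, -0.12, 0, 0, 0, 0, 0, -0.25, 0, 0, 0, 0, 0, -0.36, 0, 0, 0, 0, 0, -0.43, 0, 0, 0, 0, 0, -0.47, 0, 0, 0, 0, 0, -0.5, 0, 0, 0, 0, 0, -0.52, 0, 0, 0, 0, 0, -0.52, 0, 0, 0]}}

```text
time_s: 6.78
eef_pos: [0.6141, -0.0212, 0.1993]
eef_rot: [-0.027, 0.922, 0.065, 0.382]
wrist_force: [0.6, -0.2, -2.2]
opening: 0.257
grasp_force: 59.4
```

Request:
{"api": "move_arm", "payload": {"plan": [0, 0, -0.02, 0, 0, 0, 0, 0, -0.04, 0, 0, 0, 0, 0, -0.04, 0, 0, 0]}}

```text
time_s: 7.15
eef_pos: [0.6151, -0.0216, 0.1989]
eef_rot: [-0.027, 0.921, 0.065, 0.383]
wrist_force: [-1.3, 0.2, 3.2]
opening: 0.253
grasp_force: 60.1
```

Request:
{"api": "move_arm", "payload": {"plan": [0, 0, 0, 0, 0, 0, 0, 0, 0, 0, 0, 0, 0, 0, 0, 0, 0, 0, -0.28, -0.04, 0.28, 0, 0, 0, -0.7, -0.1, 0.7, 0, 0, 0, -1.3, -0.2, 1.3, 0, 0, 0, -1.8, 0.3, 1.8, 0, 0, 0, -2.0, 1.0, 1.82, 0, 0, 0, -2.02, 1.5, 1.82, 0, 0, 0, -2.02, 1.5, 1.82, 0, 0, 0], "grip": 50}}

```text
time_s: 8.4
eef_pos: [0.5126, 0.0554, 0.2884]
eef_rot: [-0.028, 0.921, 0.067, 0.382]
wrist_force: [0.0, -0.5, 0.8]
opening: 0.588
grasp_force: 0.0
```

```bash
python3 - <<'E'
from h import *
c=cam("wrist"); save(c,"w4.png"); o=ctrl.get_obs(); print(o["eef_pos"],c["o"])
ex=np.array([np.cos(.142),np.sin(.142)]);ey=np.array([-ex[1],ex[0]])
for s,ce in red(c)[1]:
    p=ray(c,*ce,.210); print(s,ce.round(1),p.round(4),(p[:2]@ex).round(4),(p[:2]@ey).round(4))
E
```

```text
[0.51288387 0.05451492 0.28830094] [0.46253662 0.04859432 0.44066595]
[304 163  30  29 715] [318.8 176.6] [0.6076 0.0659 0.21  ] 0.6108 -0.0208
[  78  183   43   37 1159] [ 99.5 201.4] [0.5618 0.2268 0.21  ] 0.5883 0.145
[181 182  34  37 940] [197.5 199.5] [0.5741 0.154  0.21  ] 0.5901 0.0712
[417 182  35  37 979] [433.5 200.2] [ 0.5993 -0.023   0.21  ] 0.59 -0.1076
[154 255  26  13 187] [167.  262.1] [0.5236 0.1599 0.21  ] 0.5409 0.0842
[108 258  23  10  89] [119.  262.8] [0.5183 0.1925 0.21  ] 0.5403 0.1172
[190 259  16   8  55] [197.5 262.1] [0.5266 0.1391 0.21  ] 0.541 0.0632
```

View pics/w4.png

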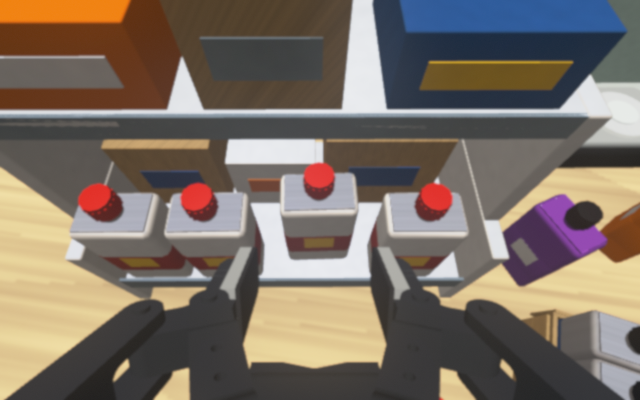

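The view shows all four tins standing: caps a (99,201), b (197,199), c (319,177) and new (433,200). Next I get their yaws from the top front edges.

```bash
cat >> h.py <<'E'
EX=np.array([np.cos(.142),np.sin(.142)]);EY=np.array([-EX[1],EX[0]])
def yaws(c,z0=.188):
    g=cv2.GaussianBlur(c["pixels"],(3,3),0).astype(float); g=g.mean(2)
    out=[]
    for s,ce in sorted(red(c)[1],key=lambda q:q[1][0]):
        if s[4]<500 or s[1]>235: continue
        foot=ray(c,*ce,.21); 
        ps=[]
        # expected front top edge: 21 mm in front of centre, z .188
        for k in np.linspace(-.025,.025,21):
            q=foot[:2]-.021*EX+k*EY
            u,v=proj(c,[*q,z0]); u=int(round(u)); v0=int(v)-9
            if not 2<u<637: continue
            d=np.diff(g[v0:v0+20,u]); i=int(np.argmax(d[1:-1]))+1
            den=d[i-1]-2*d[i]+d[i+1]; sub=0 if den==0 else .5*(d[i-1]-d[i+1])/den
            if d[i]>8: ps.append(ray(c,u,v0+i+.5+sub,z0)[:2])
        if len(ps)<6: out.append((ce,foot,None)); print(ce.round(),"few"); continue
        ps=np.array(ps); y=ps@EY; x=ps@EX
        f=np.polyfit(y,x,1); r=x-np.polyval(f,y); m=abs(r-np.median(r))<.0015; f=np.polyfit(y[m],x[m],1)
        yc=foot[:2]@EY
        print(ce.round(),"cap ex,ey",(foot[:2]@EX).round(4),yc.round(4),"front ex",np.polyval(f,yc).round(4),"rel yaw",(-np.arctan(f[0])).round(3),m.sum(),len(ps))
    return out
E
python3 - <<'E'
from h import *
c=cam("wrist"); yaws(c)
g=c["pixels"].mean(2)
P=[]
for u in range(270,285,4): # lip
    P.append((u,g[262:295,u].astype(int).tolist()))
print(P[0],P[-1])
go((0.6108+.0134)*np.array([*EX,0])+(-.0208)*np.array([*EY,0])+[0,0,.198],.142,52)
E
```

```text
[ 98. 202.] cap ex,ey 0.5883 0.145 front ex 0.5725 rel yaw 0.003 9 21
[196. 200.] cap ex,ey 0.5902 0.0712 front ex 0.5731 rel yaw 0.024 21 21
[318. 177.] cap ex,ey 0.6108 -0.0209 front ex 0.5926 rel yaw 0.033 21 21
[432. 200.] cap ex,ey 0.5901 -0.1076 front ex 0.5738 rel yaw 0.004 21 21
(270, [232, 233, 232, 232, 232, 232, 232, 232, 232, 232, 232, 232, 231, 231, 229, 218, 189, 159, 135, 103, 81, 76, 77, 85, 112, 150, 178, 185, 185, 185, 185, 187, 188]) (282, [234, 234, 234, 234, 234, 233, 233, 233, 233, 232, 233, 232, 232, 232, 228, 216, 182, 156, 136, 103, 82, 78, 79, 87, 115, 154, 183, 189, 188, 186, 185, 185, 186])
shift [ 2.156  0.279 -1.804] turn [ 0.018 -0.121 -0.   ] t 8.5
```

Request:
{"api": "move_arm", "payload": {"plan": [0.4, 0.05, -0.5, 0.025, -0.173, 0, 0.9, 0.1, -0.9, 0.025, -0.173, 0, 1.22, 0.145, -1.1, 0.025, -0.173, 0, 1.7, 0.21, -1.44, 0.025, -0.173, 0, 2.05, 0.265, -1.69, 0.025, -0.173, 0, 2.19, 0.284, -1.795, 0.025, -0.173, 0, 2.19, 0.284, -1.795, 0.025, -0.173, 0]}}

```text
time_s: 9.38
eef_pos: [0.6228, 0.0666, 0.1973]
eef_rot: [-0.033, 0.885, 0.062, 0.46]
wrist_force: [-0.5, 0.5, -0.2]
opening: 0.589
grasp_force: 0.0
```

Request:
{"api": "move_arm", "payload": {"plan": [0, 0, 0, 0, 0, 0, 0, 0, 0, 0, 0, 0, 0, 0, 0, 0, 0, 0], "grip": 10}}

```text
time_s: 9.75
eef_pos: [0.6224, 0.0676, 0.1989]
eef_rot: [-0.032, 0.885, 0.062, 0.461]
wrist_force: [0.4, -1.0, -0.8]
opening: 0.261
grasp_force: 58.7
```

Request:
{"api": "move_arm", "payload": {"plan": [0, 0, 0.06, 0, 0, 0, -0.1, 0.08, 0.1, 0, 0, -0.01, -0.22, 0.16, 0.1, 0, 0, -0.02, -0.34, 0.25, 0.1, 0, 0, -0.03, -0.45, 0.34, 0.1, 0, 0, -0.033, -0.45, 0.34, 0.1, 0, 0, -0.033, -0.45, 0.34, 0.1, 0, 0, -0.033]}}

```text
time_s: 10.62
eef_pos: [0.6002, 0.085, 0.2037]
eef_rot: [-0.025, 0.886, 0.048, 0.461]
wrist_force: [0.3, -0.4, -1.8]
opening: 0.261
grasp_force: 58.8
```

Request:
{"api": "move_arm", "payload": {"plan": [-0.02, 0, 0, 0, 0, 0, -0.02, 0, 0, 0, 0, 0]}}

```text
time_s: 10.88
eef_pos: [0.5991, 0.0847, 0.2035]
eef_rot: [-0.025, 0.886, 0.048, 0.461]
wrist_force: [0.6, -0.5, -1.7]
opening: 0.26
grasp_force: 58.8
```

Request:
{"api": "move_arm", "payload": {"plan": [-0.02, 0, 0, 0, 0, 0, -0.02, 0, 0, 0, 0, 0]}}

```text
time_s: 11.12
eef_pos: [0.598, 0.0849, 0.2035]
eef_rot: [-0.025, 0.886, 0.048, 0.461]
wrist_force: [0.3, 0.1, -2.2]
opening: 0.26
grasp_force: 58.8
```

Request:
{"api": "move_arm", "payload": {"plan": [-0.02, 0, 0, 0, 0, 0, -0.02, 0, 0, 0, 0, 0]}}

```text
time_s: 11.38
eef_pos: [0.597, 0.0849, 0.2036]
eef_rot: [-0.025, 0.886, 0.048, 0.461]
wrist_force: [0.1, -0.5, -2.6]
opening: 0.259
grasp_force: 58.8
```

Request:
{"api": "move_arm", "payload": {"plan": [-0.02, 0, 0, 0, 0, 0, -0.02, 0, 0, 0, 0, 0]}}

```text
time_s: 11.62
eef_pos: [0.5961, 0.0849, 0.2037]
eef_rot: [-0.025, 0.886, 0.048, 0.461]
wrist_force: [-0.2, 0.1, -2.1]
opening: 0.259
grasp_force: 58.8
```

```bash
python3 - <<'E'
from h import *
o=ctrl.get_obs(); print(o["eef_pos"],o["wrist_force"],o["torque"])
c=cam("wrist"); yaws(c)
E
```

```text
[0.59611906 0.08490266 0.20371267] [-0.16569276  0.07733125 -2.05545729] [-0.19118213  0.43465295  0.00572649]
```

Request:
{"api": "move_arm", "payload": {"plan": [-0.02, 0, 0, 0, 0, 0, -0.02, 0, 0, 0, 0, 0]}}

```text
time_s: 11.92
eef_pos: [0.5951, 0.0849, 0.2038]
eef_rot: [-0.025, 0.886, 0.048, 0.461]
wrist_force: [1.4, 0.0, -1.2]
opening: 0.257
grasp_force: 58.8
```

Request:
{"api": "move_arm", "payload": {"plan": [-0.02, 0, 0, 0, 0, 0, -0.02, 0, 0, 0, 0, 0]}}

```text
time_s: 12.18
eef_pos: [0.5942, 0.0849, 0.2038]
eef_rot: [-0.025, 0.886, 0.048, 0.461]
wrist_force: [1.9, -0.2, -1.4]
opening: 0.261
grasp_force: 58.8
```

```bash
python3 - <<'E'
from h import *
o=ctrl.get_obs(); print(o["eef_pos"],o["wrist_force"],o["torque"])
c=cam("wrist"); save(c,"w5.png"); print([ (a.tolist(),b.round(1).tolist()) for a,b in red(c)[1]])
E
```

```text
[0.59417492 0.08492695 0.2038098 ] [ 1.8986753  -0.17268245 -1.39373496] [-0.0856682   0.10996343  0.01256764]
[([525, 238, 81, 67, 3877], [563.8, 271.1]), ([112, 250, 71, 69, 3441], [146.4, 283.0]), ([285, 251, 60, 73, 3414], [313.9, 286.6]), ([0, 272, 15, 44, 430], [5.4, 293.0]), ([459, 361, 14, 11, 48], [466.9, 365.8]), ([0, 383, 31, 10, 157], [15.0, 387.0])]
```

View pics/w5.png

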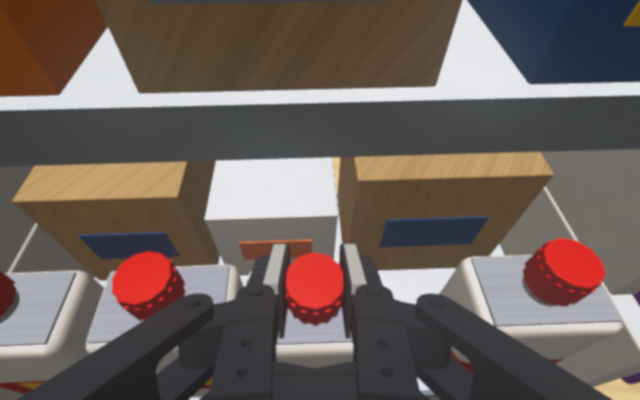

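c is against the lip (force rose to 1.9 N). In the view b is at (146,283) and new at (564,271). I back off a touch, set it down and release.

Request:
{"api": "move_arm", "payload": {"plan": [0.015, 0, -0.05, 0, 0, 0, 0.015, 0, -0.09, 0, 0, 0, 0.015, 0, -0.11, 0, 0, 0, 0.015, 0, -0.12, 0, 0, 0, 0.015, 0, -0.12, 0, 0, 0]}}

```text
time_s: 12.85
eef_pos: [0.5958, 0.0851, 0.199]
eef_rot: [-0.025, 0.885, 0.048, 0.462]
wrist_force: [1.8, 2.2, 5.2]
opening: 0.258
grasp_force: 59.0
```

Request:
{"api": "move_arm", "payload": {"plan": [0, 0, 0, 0, 0, 0, 0, 0, 0, 0, 0, 0, -0.1, 0, 0.1, 0, 0, 0, -0.45, -0.06, 0.4, 0, 0, 0, -0.7, -0.05, 0.46, 0, 0, 0.02, -0.75, 0.6, 0.46, 0, 0, 0.04, -0.79, 1.33, 0.46, 0, 0, 0.057, -0.46, 1.38, 0.23, 0, 0, 0.057, -0.136, 1.42, 0.0, 0, 0, 0.057, -0.136, 1.42, 0.0, 0, 0, 0.057], "grip": 48}}

```text
time_s: 14.1
eef_pos: [0.5876, 0.156, 0.1957]
eef_rot: [-0.039, 0.885, 0.073, 0.459]
wrist_force: [0.0, -0.5, -0.4]
opening: 0.567
grasp_force: 0.0
```

Request:
{"api": "move_arm", "payload": {"plan": [0, 0, 0, 0, 0, 0, 0, 0, 0, 0, 0, 0, 0, 0, 0, 0, 0, 0], "grip": 10}}

```text
time_s: 14.48
eef_pos: [0.5876, 0.1558, 0.1976]
eef_rot: [-0.038, 0.884, 0.073, 0.46]
wrist_force: [0.0, -0.2, -1.7]
opening: 0.258
grasp_force: 58.7
```

Request:
{"api": "move_arm", "payload": {"plan": [0, 0, 0.08, 0, 0, 0, 0, 0, 0.08, 0, 0, -0.024, -0.02, -0.003, 0.08, 0, 0, -0.024, -0.03, -0.004, 0.08, 0, 0, -0.024, -0.03, -0.004, 0.08, 0, 0, -0.024]}}

```text
time_s: 15.1
eef_pos: [0.5863, 0.1558, 0.2013]
eef_rot: [-0.033, 0.885, 0.063, 0.46]
wrist_force: [0.5, 0.3, -1.7]
opening: 0.257
grasp_force: 58.8
```

Request:
{"api": "move_arm", "payload": {"plan": [-0.02, -0.003, 0, 0, 0, 0, -0.02, -0.003, 0, 0, 0, 0]}}

```text
time_s: 15.35
eef_pos: [0.5854, 0.1555, 0.2015]
eef_rot: [-0.033, 0.885, 0.062, 0.461]
wrist_force: [0.7, -0.0, -2.2]
opening: 0.26
grasp_force: 58.8
```

Request:
{"api": "move_arm", "payload": {"plan": [-0.02, -0.003, 0, 0, 0, 0, -0.02, -0.003, 0, 0, 0, 0]}}

```text
time_s: 15.6
eef_pos: [0.5845, 0.1554, 0.2015]
eef_rot: [-0.033, 0.885, 0.063, 0.461]
wrist_force: [0.8, 0.6, -1.5]
opening: 0.258
grasp_force: 58.8
```

```bash
python3 - <<'E'
from h import *
o=ctrl.get_obs(); print(o["eef_pos"],o["wrist_force"],o["torque"])
E
```

```text
[0.58446412 0.15537987 0.20154501] [ 0.80284767  0.56448726 -1.45136797] [-0.05389891  0.62297713 -0.02128921]
```

Request:
{"api": "move_arm", "payload": {"plan": [-0.02, -0.003, 0, 0, 0, 0, -0.02, -0.003, 0, 0, 0, 0]}}

```text
time_s: 15.85
eef_pos: [0.5835, 0.1553, 0.2017]
eef_rot: [-0.033, 0.885, 0.063, 0.461]
wrist_force: [0.1, -0.0, -1.6]
opening: 0.257
grasp_force: 58.8
```

```bash
python3 - <<'E'
from h import *
o=ctrl.get_obs(); print(o["eef_pos"],o["wrist_force"],o["torque"])
E
```

```text
[0.58354343 0.15526074 0.20166026] [ 0.12045112 -0.02669787 -1.61787338] [-0.0974732   0.52986322 -0.06127666]
```

Request:
{"api": "move_arm", "payload": {"plan": [-0.02, -0.003, 0, 0, 0, 0, -0.02, -0.003, 0, 0, 0, 0]}}

```text
time_s: 16.1
eef_pos: [0.5826, 0.1551, 0.2018]
eef_rot: [-0.033, 0.885, 0.063, 0.461]
wrist_force: [0.6, -0.4, -2.0]
opening: 0.26
grasp_force: 58.8
```

```bash
python3 - <<'E'
from h import *
o=ctrl.get_obs(); print(o["eef_pos"],o["wrist_force"],o["torque"])
E
```

```text
[0.58260819 0.1551437  0.20177844] [ 0.5724702  -0.35449531 -2.00579423] [-0.06691619  0.35985927  0.04810164]
```

Request:
{"api": "move_arm", "payload": {"plan": [-0.02, -0.003, 0, 0, 0, 0, -0.02, -0.003, 0, 0, 0, 0]}}

```text
time_s: 16.35
eef_pos: [0.5817, 0.155, 0.2019]
eef_rot: [-0.033, 0.885, 0.063, 0.461]
wrist_force: [2.2, 0.2, -1.3]
opening: 0.258
grasp_force: 58.9
```

```bash
python3 - <<'E'
from h import *
o=ctrl.get_obs(); print(o["eef_pos"],o["wrist_force"],o["torque"])
E
```

```text
[0.58167813 0.15500855 0.20188101] [ 2.24355386  0.19247578 -1.25705592] [-0.00521452  0.13782104  0.11526273]
```

Request:
{"api": "move_arm", "payload": {"plan": [-0.02, -0.003, 0, 0, 0, 0, -0.02, -0.003, 0, 0, 0, 0]}}

```text
time_s: 16.6
eef_pos: [0.5807, 0.1549, 0.2019]
eef_rot: [-0.033, 0.885, 0.063, 0.461]
wrist_force: [2.6, 0.5, -1.6]
opening: 0.263
grasp_force: 58.8
```

```bash
python3 - <<'E'
from h import *
o=ctrl.get_obs(); print(o["eef_pos"],o["wrist_force"],o["torque"])
E
```

```text
[0.58066857 0.15487068 0.20187716] [ 2.55773515  0.53821495 -1.63586805] [0.02975618 0.00643552 0.07899439]
```

Request:
{"api": "move_arm", "payload": {"plan": [0.02, 0.003, -0.04, 0, 0, 0, 0.02, 0.003, -0.07, 0, 0, 0, 0.02, 0.003, -0.09, 0, 0, 0, 0.02, 0.003, -0.1, 0, 0, 0, 0.02, 0.003, -0.1, 0, 0, 0]}}

```text
time_s: 17.23
eef_pos: [0.5824, 0.155, 0.1979]
eef_rot: [-0.033, 0.884, 0.062, 0.462]
wrist_force: [2.7, 0.6, 5.4]
opening: 0.259
grasp_force: 58.9
```

```bash
python3 - <<'E'
from h import *
o=ctrl.get_obs(); p=o["eef_pos"]; print(p,o["wrist_force"],o["torque"],p[:2]@EX,p[:2]@EY)
E
```

```text
[0.58236467 0.15501005 0.19786471] [2.72837012 0.55041187 5.38027684] [ 0.01299149 -0.58374338  0.04469909] 0.5984406544218693 0.0710317180148933
```

Request:
{"api": "move_arm", "payload": {"plan": [0, 0, 0, 0, 0, 0, 0, 0, 0, 0, 0, 0, -0.1, 0, 0.1, 0, 0, 0, -0.45, -0.06, 0.4, 0, 0, 0, -0.7, -0.05, 0.46, 0, 0, 0, -0.75, 0.6, 0.46, 0, 0, 0, -0.77, 1.39, 0.46, 0, 0, 0, -0.44, 1.43, 0.23, 0, 0, 0, -0.122, 1.478, 0.02, 0, 0, 0, -0.122, 1.478, 0.02, 0, 0, 0], "grip": 48}}

```text
time_s: 18.48
eef_pos: [0.5767, 0.2191, 0.2]
eef_rot: [-0.042, 0.886, 0.068, 0.456]
wrist_force: [-0.5, 0.2, -0.6]
opening: 0.564
grasp_force: 0.0
```

Request:
{"api": "move_arm", "payload": {"plan": [0, 0, 0, 0, 0, 0, 0, 0, 0, 0, 0, 0, 0, 0, 0, 0, 0, 0], "grip": 10}}

```text
time_s: 18.85
eef_pos: [0.5764, 0.2179, 0.2017]
eef_rot: [-0.042, 0.886, 0.067, 0.457]
wrist_force: [-0.6, 2.8, 2.0]
opening: 0.204
grasp_force: 56.6
```

Request:
{"api": "move_arm", "payload": {"plan": [0, 0, 0.08, 0, 0, 0, 0, 0, 0.08, 0, 0, 0, -0.02, -0.003, 0.08, 0, 0, 0, -0.02, -0.003, 0.08, 0, 0, 0, -0.02, -0.003, 0.08, 0, 0, 0]}}

```text
time_s: 19.48
eef_pos: [0.5755, 0.2178, 0.205]
eef_rot: [-0.042, 0.886, 0.068, 0.457]
wrist_force: [0.2, 0.4, -3.3]
opening: 0.206
grasp_force: 56.9
```

```bash
python3 - <<'E'
from h import *
o=ctrl.get_obs(); p=o["eef_pos"]; print(p,o["wrist_force"],o["torque"],p[:2]@EX,p[:2]@EY)
E
```

```text
[0.57549073 0.21781523 0.20495932] [ 0.21660259  0.41164753 -3.341859  ] [-0.09951194  0.90145308  0.03344397] 0.6005242956090062 0.13417757633348312
```

```bash
python3 - <<'E'
from h import *
o=ctrl.get_obs(); print(o["q"].round(3),o["joint_efforts"].round(1))
go(np.array([*(.6005*EX+.1450*EY),.205]),.142,55)
c=cam("wrist");save(c,"w6.png")
E
```

```text
[ 0.171 -0.074  2.244 -0.128  0.019  1.716] [ -0.3 -29.5 -33.4  -0.   -4.7   0. ]
shift [-0.031  0.214  0.001] turn [-0.011 -0.009 -0.017] t 19.48
```

View pics/w6.png

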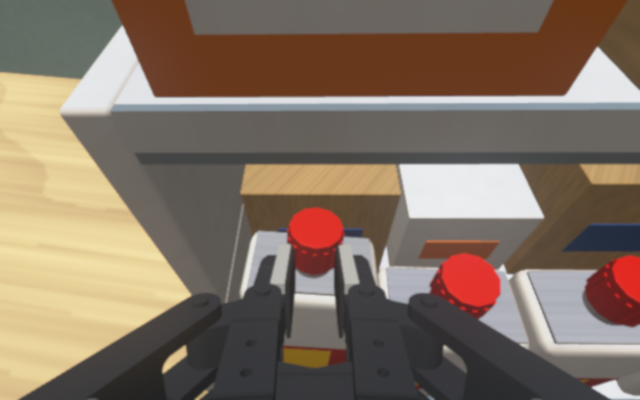

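The pads hold a's cap (315,235) only at its rear, because joint 5 has reached its limit at this tilt. I set it down and regrip with less tilt.

Request:
{"api": "move_arm", "payload": {"plan": [0, 0, -0.04, 0, 0, 0, 0, 0, -0.08, 0, 0, 0, 0, 0, -0.09, 0, 0, 0]}}

```text
time_s: 19.9
eef_pos: [0.5762, 0.2182, 0.2016]
eef_rot: [-0.042, 0.886, 0.068, 0.458]
wrist_force: [-0.2, 0.9, -0.5]
opening: 0.203
grasp_force: 57.3
```

Request:
{"api": "move_arm", "payload": {"plan": [0, 0, 0, 0, 0, 0, 0, 0, 0, 0, 0, 0, -0.1, 0, 0.15, 0, 0, 0, -0.5, -0.06, 0.6, 0, 0, 0, -0.7, -0.1, 0.9, 0, 0.15, 0, -0.7, -0.1, 0.9, 0, 0.25, 0], "grip": 48}}

```text
time_s: 20.65
eef_pos: [0.5414, 0.2136, 0.2495]
eef_rot: [-0.051, 0.936, 0.062, 0.344]
wrist_force: [0.7, -0.0, 0.4]
opening: 0.567
grasp_force: 0.0
```

```bash
python3 - <<'E'
from h import *
o=ctrl.get_obs(); print(o["eef_pos"],o["q"].round(3))
c=cam("wrist"); yaws(c)
for s,ce in red(c)[1]: 
    if s[4]>500: p=ray(c,*ce,.21); print(ce.round(),(p[:2]@EX).round(4),(p[:2]@EY).round(4))
go(np.array([*((.5883+.0125)*EX+.1450*EY),.1985]),.142,40)
E
```

```text
[0.54142558 0.21360538 0.24952721] [ 0.148 -0.227  2.131  0.084  0.53   1.529]
[295. 225.] cap ex,ey 0.5988 0.1493 front ex 0.5807 rel yaw -0.293 14 14
[429. 241.] cap ex,ey 0.5882 0.0712 front ex 0.5715 rel yaw -0.029 12 13
[554. 241.] cap ex,ey 0.5872 0.0022 front ex 0.5709 rel yaw 0.002 18 21
[295. 225.] 0.5988 0.1493
[554. 241.] 0.5872 0.0022
[429. 241.] 0.5882 0.0712
[601. 278.] 0.5667 -0.0172
shift [ 0.612  0.304 -1.061] turn [-0.054  0.003 -0.009] t 20.7
```

Request:
{"api": "move_arm", "payload": {"plan": [-0.5, -0.3, 0.5, 0, 0, 0, -0.8, -0.6, 0.9, -0.05, 0, 0, -0.8, -0.6, 0.9, -0.05, 0, 0]}}

```text
time_s: 21.08
eef_pos: [0.5014, 0.183, 0.2931]
eef_rot: [-0.027, 0.936, 0.07, 0.344]
wrist_force: [0.6, -0.3, -0.9]
opening: 0.565
grasp_force: 0.0
```

```bash
python3 - <<'E'
from h import *
o=ctrl.get_obs(); print(o["eef_pos"],o["q"].round(3))
c=cam("wrist"); yaws(c); save(c,"w7.png")
# tin-top mask: bluish-grey top of a
g=c["pixels"]; h=cv2.cvtColor(g,cv2.COLOR_RGB2HSV)
s,ce=sorted([q for q in red(c)[1] if q[0][4]>500 and q[1][1]<240],key=lambda q:q[1][0])[0]
u,v=int(ce[0]),int(ce[1]); print(u,v)
for du in (-40,-30,-20,-10,0,10,20,30,40):
    print(du,g[v+10:v+46:2,u+du].mean(1).astype(int))
E
```

```text
[0.50142997 0.18300344 0.29309327] [ 0.111 -0.419  2.172  0.043  0.684  1.509]
[265. 189.] cap ex,ey 0.5987 0.1492 front ex 0.5808 rel yaw -0.293 15 15
[367. 202.] cap ex,ey 0.5888 0.0712 front ex 0.5715 rel yaw -0.022 19 21
[460. 203.] cap ex,ey 0.5882 0.0015 front ex 0.5709 rel yaw -0.008 12 21
[604. 202.] cap ex,ey 0.5896 -0.1062 front ex 0.5738 rel yaw 0.002 21 21
264 188
-40 [ 97  97 101 104 109 116 119 116 119 199 234 235 235 236 236 235 235 235]
-30 [196 193 192 193 192 196 187 210 215 176 128 111 111 112 109 102  98  97]
-20 [190 194 193 191 192 192 194 194 199 223 201 148 113 109 109 109 109 108]
-10 [ 96  89  83 132 171 188 192 192 195 188 219 220 176 125 109 108 109 108]
0 [123 107  81  76  65  70 137 188 191 193 191 200 226 205 147 111 108 107]
10 [ 74  66  64  63  73 128 183 190 190 192 191 194 189 223 223 180 124 108]
20 [188 190 189 187 188 189 191 193 191 190 191 191 192 190 201 229 211 152]
30 [189 189 191 190 187 187 188 190 192 192 190 189 192 190 192 193 216 204]
40 [189 186 194 197 208 210 209 199 185 166 147 128 113 105 102 101 100 101]
```

```bash
python3 - <<'E'
from h import *
go(np.array([*((.6124-.043)*EX+.1492*EY),.241]),.142,46)
go(np.array([*((.6124)*EX+.1492*EY),.1985]),.142,46)
E
```

```text
shift [ 0.828  0.901 -1.012] turn [ 0.012 -0.1   -0.009] t 21.12
shift [ 1.679  1.023 -1.862] turn [ 0.012 -0.1   -0.009] t 21.12
```

Request:
{"api": "move_arm", "payload": {"plan": [0.4, 0.45, -0.4, 0.012, -0.1, -0.009, 0.83, 0.9, -1.0, 0.012, -0.1, -0.009, 0.83, 0.9, -1.0, 0.012, -0.1, -0.009, 1.25, 0.96, -1.44, 0.012, -0.1, -0.009, 1.55, 1.0, -1.73, 0.012, -0.1, -0.009, 1.68, 1.02, -1.86, 0.012, -0.1, -0.009, 1.68, 1.02, -1.86, 0.012, -0.1, -0.009, 1.68, 1.02, -1.86, 0.012, -0.1, -0.009]}}

```text
time_s: 22.12
eef_pos: [0.5847, 0.234, 0.1987]
eef_rot: [-0.027, 0.919, 0.065, 0.389]
wrist_force: [0.6, -0.3, -0.1]
opening: 0.564
grasp_force: 0.0
```

```bash
python3 - <<'E'
from h import *
o=ctrl.get_obs(); print(o["eef_pos"],o["wrist_force"],o["q"].round(3)); p=o["eef_pos"]; print(p[:2]@EX,p[:2]@EY); go(p,.142,46)
c=cam("wrist")
for s,ce in red(c)[1]: 
    if s[4]>500: p=ray(c,*ce,.21); print(ce.round(),(p[:2]@EX).round(4),(p[:2]@EY).round(4))
E
```

```text
[0.5846877  0.23397279 0.19873949] [ 0.57538688 -0.29319816 -0.05121837] [ 0.223 -0.022  2.115 -0.233  0.256  1.852]
0.6119153693772426 0.14887092567033106
shift [0. 0. 0.] turn [ 0.001 -0.002  0.   ] t 22.12
[314. 285.] 0.5981 0.1493
[520. 302.] 0.5912 0.0674
```

Request:
{"api": "move_arm", "payload": {"plan": [0, 0, 0, 0, 0, 0, 0, 0, 0, 0, 0, 0, 0, 0, 0, 0, 0, 0, 0, 0, 0.05, 0, 0, 0, 0, 0, 0.08, 0, 0, 0, -0.06, -0.01, 0.08, 0, 0, 0, -0.12, -0.02, 0.08, 0, 0, 0, -0.16, -0.023, 0.08, 0, 0, 0], "grip": 10}}

```text
time_s: 23.18
eef_pos: [0.5767, 0.2328, 0.2021]
eef_rot: [-0.027, 0.919, 0.065, 0.389]
wrist_force: [2.7, -0.3, -2.9]
opening: 0.261
grasp_force: 58.8
```

Request:
{"api": "move_arm", "payload": {"plan": [-0.005, 0.018, 0, 0, 0, 0.07, -0.01, 0.036, 0, 0, 0, 0.145, -0.015, 0.055, 0, 0, 0, 0.22, -0.022, 0.074, 0, 0, 0, 0.29, -0.022, 0.074, 0, 0, 0, 0.29]}}

```text
time_s: 23.8
eef_pos: [0.5754, 0.2363, 0.2017]
eef_rot: [-0.083, 0.9, 0.198, 0.38]
wrist_force: [-0.3, 0.5, -3.3]
opening: 0.26
grasp_force: 58.8
```

```bash
python3 - <<'E'
from h import *
o=ctrl.get_obs(); print(o["eef_pos"],o["wrist_force"],o["torque"],o["q"].round(3)); p=o["eef_pos"]; print(p[:2]@EX,p[:2]@EY); go(p,.142+.293,46)
c=cam("wrist");save(c,"w8.png")
for s,ce in red(c)[1]: 
    if s[4]>500: p=ray(c,*ce,.213); print(ce.round(),(p[:2]@EX).round(4),(p[:2]@EY).round(4))
E
```

```text
[0.57544721 0.23631267 0.20172712] [-0.32896209  0.46194778 -3.28052781] [-0.31029446  0.64979281  0.01686362] [ 0.061 -0.071  2.153  0.748  0.393  0.596]
0.6030990335017588 0.1524949984523868
shift [0. 0. 0.] turn [ 0.002 -0.003  0.002] t 23.8
[314. 286.] 0.5896 0.149
[520. 333.] 0.5949 0.0683
```

Request:
{"api": "move_arm", "payload": {"plan": [-0.02, -0.003, 0, 0, 0, 0, -0.04, -0.006, 0, 0, 0, 0, -0.04, -0.006, 0, 0, 0, 0]}}

```text
time_s: 24.22
eef_pos: [0.5732, 0.2365, 0.2017]
eef_rot: [-0.083, 0.9, 0.198, 0.38]
wrist_force: [-0.3, -0.1, -3.4]
opening: 0.258
grasp_force: 58.9
```

Request:
{"api": "move_arm", "payload": {"plan": [-0.02, -0.003, 0, 0, 0, 0, -0.02, -0.003, 0, 0, 0, 0]}}

```text
time_s: 24.48
eef_pos: [0.5725, 0.2362, 0.2018]
eef_rot: [-0.083, 0.9, 0.197, 0.38]
wrist_force: [0.2, 0.5, -3.5]
opening: 0.255
grasp_force: 58.9
```

Request:
{"api": "move_arm", "payload": {"plan": [-0.02, -0.003, 0, 0, 0, 0, -0.02, -0.003, 0, 0, 0, 0]}}

```text
time_s: 24.72
eef_pos: [0.5717, 0.2359, 0.202]
eef_rot: [-0.083, 0.9, 0.197, 0.38]
wrist_force: [1.2, -0.6, -2.9]
opening: 0.256
grasp_force: 58.9
```

```bash
python3 - <<'E'
from h import *
o=ctrl.get_obs(); p=o["eef_pos"]; print(p,o["wrist_force"],o["torque"],p[:2]@EX,p[:2]@EY)
E
```

```text
[0.57165447 0.23586725 0.20195806] [ 1.24188774 -0.64864926 -2.9193156 ] [-0.29535483  0.53853021  0.00158522] 0.5992814270889614 0.15259082238012317
```

Request:
{"api": "move_arm", "payload": {"plan": [-0.02, -0.003, 0, 0, 0, 0, -0.02, -0.003, 0, 0, 0, 0]}}

```text
time_s: 24.98
eef_pos: [0.5708, 0.2357, 0.2021]
eef_rot: [-0.083, 0.9, 0.197, 0.38]
wrist_force: [0.1, -0.3, -3.3]
opening: 0.257
grasp_force: 58.9
```

Request:
{"api": "move_arm", "payload": {"plan": [-0.02, -0.003, 0, 0, 0, 0, -0.02, -0.003, 0, 0, 0, 0]}}

```text
time_s: 25.22
eef_pos: [0.5699, 0.2355, 0.2022]
eef_rot: [-0.083, 0.9, 0.197, 0.381]
wrist_force: [1.0, 0.7, -3.1]
opening: 0.258
grasp_force: 59.0
```

```bash
python3 - <<'E'
from h import *
o=ctrl.get_obs(); p=o["eef_pos"]; print(p,o["wrist_force"],o["torque"],p[:2]@EX,p[:2]@EY)
E
```

```text
[0.56986475 0.23553225 0.20220804] [ 1.02728094  0.73799571 -3.05226138] [-0.3516391   0.22283838 -0.08224917] 0.5974623112283154 0.1525124818514432
```

Request:
{"api": "move_arm", "payload": {"plan": [-0.02, -0.003, 0, 0, 0, 0, -0.02, -0.003, 0, 0, 0, 0]}}

```text
time_s: 25.48
eef_pos: [0.5689, 0.2353, 0.2022]
eef_rot: [-0.083, 0.9, 0.197, 0.381]
wrist_force: [2.9, -0.5, -2.2]
opening: 0.258
grasp_force: 59.0
```

Request:
{"api": "move_arm", "payload": {"plan": [0.01, 0.001, -0.04, 0, 0, 0, 0.015, 0.002, -0.07, 0, 0, 0, 0.015, 0.002, -0.09, 0, 0, 0, 0.015, 0.002, -0.1, 0, 0, 0, 0.015, 0.002, -0.1, 0, 0, 0]}}

```text
time_s: 26.1
eef_pos: [0.5708, 0.2359, 0.199]
eef_rot: [-0.083, 0.899, 0.197, 0.382]
wrist_force: [1.7, 1.3, 6.6]
opening: 0.26
grasp_force: 59.5
```

Request:
{"api": "move_arm", "payload": {"plan": [0, 0, 0, 0, 0, 0, 0, 0, 0, 0, 0, 0, -0.1, -0.04, 0.12, 0, 0, 0, -0.45, -0.2, 0.55, 0, 0, 0, -0.9, -0.5, 1.3, 0, 0, -0.1, -1.16, -1.5, 1.78, 0, 0, -0.2, -1.16, -2.5, 1.78, 0, 0, -0.293, -1.16, -3.62, 1.78, 0, 0, -0.293, -1.16, -3.62, 1.78, 0, 0, -0.293, -1.16, -3.62, 1.78, 0, 0, -0.293], "grip": 48}}

```text
time_s: 27.35
eef_pos: [0.511, 0.054, 0.2856]
eef_rot: [-0.026, 0.919, 0.063, 0.388]
wrist_force: [0.6, 1.0, -0.2]
opening: 0.564
grasp_force: 0.0
```

```bash
python3 - <<'E'
from h import *
o=ctrl.get_obs(); print(o["eef_pos"]); 
c=cam("wrist"); save(c,"w9.png"); yaws(c)
go(np.array([*((.590+.0134)*EX-.107*EY),.1985]),.142,45)
E
```

```text
[0.51103627 0.05401131 0.28564707]
[ 91. 204.] cap ex,ey 0.586 0.1479 front ex 0.5684 rel yaw 0.181 7 21
[194. 201.] cap ex,ey 0.588 0.0708 front ex 0.5714 rel yaw -0.026 21 21
[287. 199.] cap ex,ey 0.5897 0.0015 front ex 0.5709 rel yaw 0.005 21 21
[431. 197.] cap ex,ey 0.5902 -0.1077 front ex 0.5737 rel yaw 0.006 21 21
shift [ 2.03  -1.516 -1.74 ] turn [-0.002  0.013  0.003] t 27.4
```

```bash
python3 - <<'E'
from h import *
c=cam("wrist"); g=cv2.GaussianBlur(c["pixels"],(3,3),0).astype(float).mean(2)
foot=ray(c,91,204,.21)
for k in np.linspace(-.03,.03,13):
    u,v=proj(c,[*(foot[:2]-.018*EX+k*EY),.188]); u=int(round(u)); v=int(v); print(u,v-12,g[v-12:v+16,u].astype(int))
E
```

```text
138 225 [162 162 164 167 171 175 179 186 191 195 197 194 185 169 150 130 114 105
 101 101 101 102 102 101 101 101 101 101]
132 225 [180 181 182 182 182 182 183 181 180 191 210 221 218 205 183 155 130 112
 104 101 101 101 101 101 101 101 101 101]
125 225 [180 181 182 182 182 183 183 182 181 191 209 219 216 203 180 153 128 112
 104 102 102 102 102 102 102 101 101 101]
119 225 [181 182 182 183 182 183 182 178 176 188 208 219 215 201 178 152 128 112
 105 103 103 103 103 102 102 102 102 101]
113 225 [181 182 182 183 183 183 183 179 177 188 208 218 213 198 175 150 127 111
 104 102 102 103 103 102 102 101 101 101]
106 225 [168 179 183 183 183 183 183 180 177 188 207 217 212 196 174 148 127 112
 105 103 102 102 102 102 103 103 103 103]
100 225 [156 175 182 183 183 184 183 179 174 184 205 215 210 195 173 149 127 112
 105 103 103 103 103 103 103 103 103 103]
93 225 [173 180 183 183 183 184 184 179 175 184 204 214 209 194 172 148 127 113
 106 104 104 104 103 103 103 104 104 104]
87 225 [181 182 183 183 183 184 184 179 174 183 202 212 208 192 171 148 127 113
 106 104 104 104 103 104 104 104 104 103]
80 225 [182 183 183 183 183 185 184 180 175 183 201 211 206 192 171 149 129 114
 107 105 104 105 108 118 139 165 182 185]
74 226 [182 183 183 184 185 185 180 174 182 200 210 205 191 171 150 130 115 109
 116 139 173 204 221 228 230 230 230 230]
67 226 [183 183 183 184 185 185 179 173 178 196 206 202 188 170 156 156 172 194
 209 216 219 221 223 226 228 229 229 230]
61 226 [191 190 190 191 194 196 196 196 199 203 205 204 203 203 204 205 206 205
 202 199 194 191 189 188 187 187 188 189]
```

Request:
{"api": "move_arm", "payload": {"plan": [0.4, -0.9, -0.2, 0, 0, 0, 0.9, -1.635, -0.6, 0, 0, 0, 1.2, -1.635, -0.9, 0, 0.01, 0, 1.65, -1.57, -1.35, 0, 0.01, 0, 1.95, -1.53, -1.65, 0, 0.01, 0, 2.03, -1.516, -1.74, 0, 0.01, 0, 2.03, -1.516, -1.74, 0, 0.01, 0]}}

```text
time_s: 28.32
eef_pos: [0.6127, -0.0193, 0.1984]
eef_rot: [-0.028, 0.921, 0.065, 0.383]
wrist_force: [0.1, -0.2, 0.9]
opening: 0.565
grasp_force: 0.0
```

```bash
python3 - <<'E'
from h import *
o=ctrl.get_obs(); p=o["eef_pos"]; print(p,o["wrist_force"],p[:2]@EX,p[:2]@EY)
E
```

```text
[ 0.61265959 -0.01925185  0.19836569] [ 0.12136717 -0.22842404  0.90400564] 0.6037685449250386 -0.10576367000197949
```

Request:
{"api": "move_arm", "payload": {"plan": [0, 0, 0, 0, 0, 0, 0, 0, 0, 0, 0, 0, 0, 0, 0, 0, 0, 0, 0, 0, 0.05, 0, 0, 0, 0, 0, 0.08, 0, 0, 0], "grip": 10}}

```text
time_s: 28.95
eef_pos: [0.6124, -0.0212, 0.2024]
eef_rot: [-0.027, 0.921, 0.064, 0.383]
wrist_force: [-0.5, -0.1, -3.1]
opening: 0.255
grasp_force: 58.7
```

Request:
{"api": "move_arm", "payload": {"plan": [-0.03, 0.15, 0, 0, 0, 0, -0.06, 0.32, 0, 0, 0, 0, -0.1, 0.52, 0, 0, 0, -0.003, -0.13, 0.65, 0, 0, 0, -0.006, -0.142, 0.706, 0, 0, 0, -0.006, -0.142, 0.706, 0, 0, 0, -0.006]}}

```text
time_s: 29.7
eef_pos: [0.6058, 0.0144, 0.2029]
eef_rot: [-0.026, 0.921, 0.061, 0.384]
wrist_force: [-0.2, -0.6, -1.8]
opening: 0.256
grasp_force: 58.8
```

Request:
{"api": "move_arm", "payload": {"plan": [-0.02, -0.003, 0, 0, 0, 0, -0.02, -0.003, 0, 0, 0, 0]}}

```text
time_s: 29.95
eef_pos: [0.6048, 0.0136, 0.2029]
eef_rot: [-0.026, 0.921, 0.061, 0.384]
wrist_force: [-0.3, -0.3, -2.1]
opening: 0.257
grasp_force: 58.9
```

Request:
{"api": "move_arm", "payload": {"plan": [-0.02, -0.003, 0, 0, 0, 0, -0.02, -0.003, 0, 0, 0, 0]}}

```text
time_s: 30.2
eef_pos: [0.6039, 0.0135, 0.203]
eef_rot: [-0.026, 0.921, 0.061, 0.384]
wrist_force: [1.0, 0.2, -2.0]
opening: 0.26
grasp_force: 58.9
```

```bash
python3 - <<'E'
from h import *
o=ctrl.get_obs(); p=o["eef_pos"]; print(p,o["wrist_force"],o["torque"],p[:2]@EX,p[:2]@EY)
E
```

```text
[0.60385069 0.01351587 0.20303683] [ 1.0102825   0.22974966 -2.02300868] [-0.07619002  0.39427976  0.02555465] 0.5996857032857332 -0.07207908994766085
```

Request:
{"api": "move_arm", "payload": {"plan": [-0.02, -0.003, 0, 0, 0, 0, -0.02, -0.003, 0, 0, 0, 0]}}

```text
time_s: 30.45
eef_pos: [0.6029, 0.0134, 0.2031]
eef_rot: [-0.026, 0.921, 0.061, 0.384]
wrist_force: [1.1, 1.7, -2.5]
opening: 0.254
grasp_force: 58.9
```

```bash
python3 - <<'E'
from h import *
o=ctrl.get_obs(); p=o["eef_pos"]; print(p,o["wrist_force"],o["torque"])
E
```

```text
[0.60291079 0.01343076 0.20312639] [ 1.09018878  1.72798566 -2.54448517] [-0.08249446  0.22129541 -0.02105759]
```

Request:
{"api": "move_arm", "payload": {"plan": [-0.02, -0.003, 0, 0, 0, 0, -0.02, -0.003, 0, 0, 0, 0]}}

```text
time_s: 30.7
eef_pos: [0.6019, 0.0133, 0.2032]
eef_rot: [-0.026, 0.921, 0.061, 0.384]
wrist_force: [2.3, 0.3, -2.4]
opening: 0.256
grasp_force: 59.0
```

```bash
python3 - <<'E'
from h import *
o=ctrl.get_obs(); p=o["eef_pos"]; print(p,o["wrist_force"],o["torque"])
E
```

```text
[0.60192818 0.01334633 0.20316851] [ 2.2916108   0.26700369 -2.35640545] [-0.13443557  0.13586365  0.05318383]
```

Request:
{"api": "move_arm", "payload": {"plan": [0.01, 0.001, -0.04, 0, 0, 0, 0.015, 0.002, -0.07, 0, 0, 0, 0.015, 0.002, -0.09, 0, 0, 0, 0.015, 0.002, -0.1, 0, 0, 0, 0.015, 0.002, -0.11, 0, 0, 0]}}

```text
time_s: 31.32
eef_pos: [0.6042, 0.013, 0.1999]
eef_rot: [-0.025, 0.92, 0.061, 0.386]
wrist_force: [2.1, 0.6, 8.8]
opening: 0.254
grasp_force: 59.5
```

Request:
{"api": "move_arm", "payload": {"plan": [0, 0, 0, 0, 0, 0, 0, 0, 0, 0, 0, 0, -0.1, -0.02, 0.1, 0, 0, 0, -0.45, -0.06, 0.5, 0, 0, 0, -1.1, -0.15, 1.2, 0, 0, 0, -1.9, -0.26, 1.8, 0, 0, 0, -1.9, -0.26, 1.8, 0, 0, 0], "grip": 48}}

```text
time_s: 32.2
eef_pos: [0.5073, -0.0005, 0.2922]
eef_rot: [-0.023, 0.92, 0.061, 0.388]
wrist_force: [0.7, -0.2, -0.2]
opening: 0.562
grasp_force: 0.0
```

```bash
python3 - <<'E'
from h import *
o=ctrl.get_obs(); print(o["eef_pos"],o["q"].round(3)); 
c=cam("wrist"); save(c,"w10.png"); yaws(c)
for t,a,z in ((40,.53,.2),(40,.53,.11),(40,.574,.099)): go(np.array([*(a*EX-.130*EY),z]),.142,t)
E
```

```text
[ 0.50728152 -0.00053995  0.2921906 ] [-0.533 -0.573  2.304  0.631  0.836  0.612]
[ 29. 196.] cap ex,ey 0.5857 0.1472 front ex 0.568 rel yaw 0.204 7 21
[130. 193.] cap ex,ey 0.5876 0.0702 front ex 0.5714 rel yaw -0.027 21 21
[218. 190.] cap ex,ey 0.5898 0.0016 front ex 0.571 rel yaw 0.006 21 21
[313. 190.] cap ex,ey 0.5896 -0.0722 front ex 0.5715 rel yaw -0.006 21 21
shift [ 0.711 -1.068 -1.796] turn [-0.01   0.096  0.011] t 32.25
shift [ 0.711 -1.068 -3.596] turn [-0.01   0.096  0.011] t 32.25
shift [ 1.582 -0.943 -3.816] turn [-0.01   0.096  0.011] t 32.25
```

Request:
{"api": "move_arm", "payload": {"plan": [0.2, -0.5, -0.5, 0, 0.05, 0, 0.5, -1.07, -1.2, -0.01, 0.096, 0.011, 0.71, -1.07, -1.8, -0.01, 0.096, 0.011, 0.71, -1.07, -2.6, -0.01, 0.096, 0.011, 0.71, -1.07, -3.3, -0.01, 0.096, 0.011, 0.71, -1.07, -3.6, -0.01, 0.096, 0.011, 0.71, -1.07, -3.6, -0.01, 0.096, 0.011], "grip": 0}}

```text
time_s: 33.12
eef_pos: [0.5411, -0.0515, 0.1033]
eef_rot: [-0.028, 0.939, 0.066, 0.335]
wrist_force: [0.3, -0.6, 0.8]
opening: 0.003
grasp_force: 0.0
```

```bash
python3 - <<'E'
from h import *
o=ctrl.get_obs(); p=o["eef_pos"]; print(p,p[:2]@EX,p[:2]@EY,o["q"].round(3),o["opening"],o["wrist_force"]); 
go(np.array([*(.574*EX-.130*EY),.099]),.142,40)
E
```

```text
[ 0.5411206  -0.05152508  0.10326068] 0.5283821806229646 -0.12758763276253296 [-0.58  -0.004  2.289  0.995  0.531  0.051] 0.0026552899552337245 [ 0.27479225 -0.64858908  0.75838038]
shift [ 0.91   0.081 -0.085] turn [-0.007 -0.013 -0.001] t 33.12
```

Request:
{"api": "move_arm", "payload": {"plan": [0, 0, 0, 0, 0, 0, 0.3, 0.04, -0.02, 0, 0, 0, 0.6, 0.08, -0.04, 0, 0, 0, 0.85, 0.11, -0.06, 0, 0, 0, 0.9, 0.12, -0.08, 0, 0, 0, 0.9, 0.12, -0.08, 0, 0, 0]}}

```text
time_s: 33.88
eef_pos: [0.5879, -0.0466, 0.103]
eef_rot: [-0.026, 0.938, 0.067, 0.338]
wrist_force: [-0.3, -0.0, 0.4]
opening: -0.001
grasp_force: 0.0
```

```bash
python3 - <<'E'
from h import *
o=ctrl.get_obs(); p=o["eef_pos"]; print(p,p[:2]@EX,p[:2]@EY,o["q"].round(3),o["wrist_force"]); 
go(np.array([*(.574*EX-.130*EY),.100]),.142,40)
E
```

```text
[ 0.58793886 -0.04656642  0.10302837] 0.575430978499562 -0.1293047551931032 [-0.5    0.098  2.186  0.996  0.478  0.108] [-0.34673078 -0.01570972  0.4255883 ]
shift [-0.026 -0.018 -0.061] turn [-0.003 -0.006 -0.002] t 33.88
```

Request:
{"api": "move_arm", "payload": {"plan": [-0.01, 0.06, -0.04, 0, 0, 0, -0.017, 0.12, -0.08, 0, 0, 0, -0.025, 0.18, -0.08, 0, 0, 0, -0.034, 0.24, -0.08, 0, 0, 0, -0.042, 0.3, -0.08, 0, 0, 0, -0.051, 0.36, -0.08, 0, 0, 0, -0.06, 0.42, -0.08, 0, 0, 0, -0.068, 0.48, -0.08, 0, 0, 0, -0.077, 0.54, -0.08, 0, 0, 0, -0.085, 0.6, -0.08, 0, 0, 0]}}

```text
time_s: 35.12
eef_pos: [0.5838, -0.017, 0.0994]
eef_rot: [-0.026, 0.938, 0.067, 0.339]
wrist_force: [-0.0, -4.0, -0.4]
opening: 0.003
grasp_force: 1.8
```

```bash
python3 - <<'E'
from h import *
o=ctrl.get_obs(); p=o["eef_pos"]; print(p,p[:2]@EX,p[:2]@EY,o["wrist_force"]); 
c=cam("wrist"); save(c,"w11.png")
for s,ce in red(c)[1]: 
    if s[4]>300: q=ray(c,*ce,.21); print(ce.round(),(q[:2]@EX).round(4),(q[:2]@EY).round(4))
t=cam("top")
for s,ce in red(t)[1]: 
    if ce[1]<250 and ce[0]>50: q=ray(t,*ce,.213); print(ce.round(1),s[4],(q[:2]@EX).round(4),(q[:2]@EY).round(4))
E
```

```text
[ 0.58380678 -0.01698845  0.09940366] 0.5755264613734828 -0.0994397008501492 [-0.00970229 -4.04968948 -0.35057802]
[75. 62.] 0.5848 -0.058
[129. 263.] 0.5497 -0.0747
[268.2 155.9] 57 0.5907 -0.0557
[243.5 160.3] 55 0.5897 0.0107
[219.1 164.2] 56 0.5901 0.0762
[193.  169.4] 59 0.5875 0.1463
```

Request:
{"api": "move_arm", "payload": {"plan": [-0.006, 0.04, 0, 0, 0, 0, -0.011, 0.08, 0, 0, 0, 0, -0.017, 0.12, 0, 0, 0, 0, -0.022, 0.16, 0, 0, 0, 0]}}

```text
time_s: 35.72
eef_pos: [0.5828, -0.0095, 0.0994]
eef_rot: [-0.026, 0.938, 0.066, 0.339]
wrist_force: [1.2, -5.5, -1.8]
opening: -0.003
grasp_force: 2.8
```

Request:
{"api": "move_arm", "payload": {"plan": [-0.004, 0.03, 0, 0, 0, 0, -0.006, 0.04, 0, 0, 0, 0]}}

```text
time_s: 35.98
eef_pos: [0.5827, -0.0083, 0.0995]
eef_rot: [-0.025, 0.938, 0.066, 0.339]
wrist_force: [0.7, -9.3, -2.9]
opening: -0.003
grasp_force: 4.7
```

Request:
{"api": "move_arm", "payload": {"plan": [-0.004, 0.03, 0, 0, 0, 0, -0.006, 0.04, 0, 0, 0, 0]}}

```text
time_s: 36.22
eef_pos: [0.5826, -0.0074, 0.0996]
eef_rot: [-0.024, 0.938, 0.065, 0.339]
wrist_force: [-0.8, -12.0, -4.5]
opening: 0.001
grasp_force: 6.6
```

```bash
python3 - <<'E'
from h import *
o=ctrl.get_obs(); p=o["eef_pos"]; print(p,p[:2]@EX,p[:2]@EY,o["wrist_force"]); 
t=cam("top")
for s,ce in red(t)[1]: 
    if ce[1]<250 and ce[0]>50: q=ray(t,*ce,.213); print(ce.round(1),s[4],(q[:2]@EX).round(4),(q[:2]@EY).round(4))
E
```

```text
[ 0.58264691 -0.00743381  0.09959713] 0.5757304746160302 -0.08981708558964123 [ -0.78752499 -12.03905735  -4.47564392]
[265.6 154.6] 54 0.5952 -0.0495
[239.9 158.1] 60 0.5972 0.0194
[215.7 163.1] 61 0.5944 0.0847
[191.4 169.1] 62 0.589 0.1504
```

Request:
{"api": "move_arm", "payload": {"plan": [0.03, -0.2, 0, 0, 0, 0, 0.04, -0.3, 0, 0, 0, 0, -0.6, -0.38, 0.1, 0, 0, 0, -1.1, -0.4, 0.5, 0, 0, 0, -1.4, -0.2, 1.4, 0, -0.05, 0, -1.45, 0.2, 2.4, 0, -0.1, 0, -1.5, 0.75, 3.3, 0, -0.1, 0, -1.5, 0.75, 3.84, 0, -0.1, 0, -1.5, 0.75, 3.84, 0, -0.1, 0], "grip": 48}}

```text
time_s: 37.4
eef_pos: [0.5077, 0.0333, 0.2943]
eef_rot: [-0.022, 0.919, 0.069, 0.387]
wrist_force: [0.7, -0.7, -0.8]
opening: 0.566
grasp_force: 0.0
```

```bash
cat >> h.py <<'E'
def rep(c,t):
    yaws(c)
    for s,ce in red(t)[1]:
        if ce[1]<250 and 50<ce[0]<330: q=ray(t,*ce,.213); print("top",ce.round(1),s[4],(q[:2]@EX).round(4),(q[:2]@EY).round(4))
E
python3 - <<'E'
from h import *
o=ctrl.get_obs(); p=o["eef_pos"]; print(p)
c=cam("wrist"); save(c,"w12.png"); rep(c,cam("top"))
E
```

```text
[0.50772847 0.03330606 0.29428771]
[ 69. 195.] cap ex,ey 0.589 0.151 front ex 0.5734 rel yaw 0.058 7 21
[155. 185.] cap ex,ey 0.5986 0.0867 front ex 0.5822 rel yaw 0.062 21 21
[238. 177.] cap ex,ey 0.6072 0.022 front ex 0.5887 rel yaw 0.062 21 21
[329. 185.] cap ex,ey 0.6003 -0.0514 front ex 0.5807 rel yaw -0.391 15 15
top [266.6 152.8] 57 0.5995 -0.0529
top [239.6 155.1] 53 0.6052 0.019
top [215.6 161.1] 61 0.5999 0.0842
top [191.7 168.5] 61 0.5906 0.1494
```

View pics/w12.png

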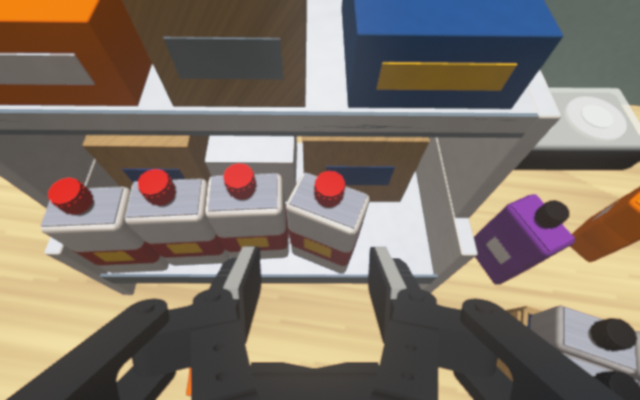

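The row buckled when pushed. All tins stand, but b and c have moved back along with a (caps (155,185), (238,177), (69,195)) with yaw +0.06, and new at (329,185) is skewed −0.39. I'll set each one by its cap instead, starting with a.

```bash
sed -i 's/-.021\*EX+k/-.0165*EX+k/; s/int(v)-9/int(v)-7/; s/v0:v0+20/v0:v0+14/' h.py
python3 - <<'E'
from h import *
c=cam("wrist"); yaws(c)
go(np.array([*((.589+.0137-.04)*EX+.1505*EY),.24]),.142+.06,46)
go(np.array([*((.589+.0137)*EX+.1505*EY),.1985]),.142+.06,46)
E
```

```text
[ 67. 191.] cap ex,ey 0.589 0.151 front ex 0.5734 rel yaw 0.055 21 21
[154. 181.] cap ex,ey 0.5986 0.0866 front ex 0.5822 rel yaw 0.062 21 21
[238. 171.] cap ex,ey 0.6081 0.022 front ex 0.5897 rel yaw 0.061 21 21
[330. 180.] cap ex,ey 0.6004 -0.0515 front ex 0.5807 rel yaw -0.398 11 11
shift [ 0.589  3.911 -0.987] turn [ 0.011 -0.012  0.058] t 37.55
shift [ 1.381  4.025 -1.817] turn [ 0.011 -0.012  0.058] t 37.55
```

Request:
{"api": "move_arm", "payload": {"plan": [0.2, 1.1, -0.3, 0.01, -0.01, 0.02, 0.4, 2.3, -0.6, 0.01, -0.01, 0.055, 0.59, 3.4, -0.9, 0.01, -0.01, 0.055, 0.59, 3.91, -0.98, 0.01, -0.01, 0.055, 0.95, 3.96, -1.37, 0.01, -0.01, 0.055, 1.25, 4.0, -1.69, 0.01, -0.01, 0.055, 1.38, 4.025, -1.81, 0.01, -0.01, 0.055, 1.38, 4.025, -1.81, 0.01, -0.01, 0.055]}}

```text
time_s: 38.55
eef_pos: [0.5754, 0.2332, 0.1989]
eef_rot: [-0.037, 0.917, 0.091, 0.388]
wrist_force: [-0.7, 0.5, -1.4]
opening: 0.563
grasp_force: 0.0
```

```bash
python3 - <<'E'
from h import *
o=ctrl.get_obs(); p=o["eef_pos"]; print(p,p[:2]@EX,p[:2]@EY,o["wrist_force"],o["q"][4]); go(p,.197,46)
E
```

```text
[0.57544436 0.23323698 0.19889412] 0.602660934879138 0.14945067189782482 [-0.72640808  0.48586668 -1.35519386] 0.25034067040998714
shift [0. 0. 0.] turn [ 0.003 -0.002 -0.   ] t 38.55
```

Request:
{"api": "move_arm", "payload": {"plan": [0, 0, 0, 0, 0, 0, 0, 0, 0, 0, 0, 0, 0, 0, 0, 0, 0, 0, 0, 0, 0.08, 0, 0, 0, -0.035, 0.02, 0.08, 0, 0, -0.03, -0.07, 0.05, 0.08, 0, 0, -0.055, -0.07, 0.061, 0.08, 0, 0, -0.055, -0.07, 0.061, 0.04, 0, 0, -0.055, -0.07, 0.061, 0.0, 0, 0, -0.055, -0.07, 0.061, -0.01, 0, 0, -0.055], "grip": 10}}

```text
time_s: 39.8
eef_pos: [0.5737, 0.2369, 0.2019]
eef_rot: [-0.027, 0.917, 0.066, 0.392]
wrist_force: [-1.2, -2.4, 5.4]
opening: 0.255
grasp_force: 59.7
```

```bash
python3 - <<'E'
from h import *
o=ctrl.get_obs(); p=o["eef_pos"]; print(p,p[:2]@EX,p[:2]@EY,o["wrist_force"],o["torque"],o["opening"])
b=.0866
for f,z in ((-.03,.229),(0,.1985)): go(np.array([*((.5986+.0137+f)*EX+(b+.0137*.06)*EY),z]),.142+.062,46)
E
```

```text
[0.57365307 0.23694795 0.20186779] 0.6014128624108113 0.15337779366063134 [-1.24133637 -2.37924132  5.41119535] [-0.50103442 -0.07197073 -0.20398435] 0.25490886895290044
shift [-0.192 -1.36   0.543] turn [0.001 0.004 0.061] t 39.8
shift [ 0.402 -1.275 -0.067] turn [0.001 0.004 0.061] t 39.8
```

Request:
{"api": "move_arm", "payload": {"plan": [-0.02, -0.003, 0.04, 0, 0, 0, -0.04, -0.006, 0.04, 0, 0, 0, -0.04, -0.006, 0.04, 0, 0, 0]}}

```text
time_s: 40.17
eef_pos: [0.5702, 0.2363, 0.2018]
eef_rot: [-0.027, 0.918, 0.066, 0.39]
wrist_force: [1.4, -1.7, -2.7]
opening: 0.254
grasp_force: 59.1
```

```bash
python3 - <<'E'
from h import *
o=ctrl.get_obs(); p=o["eef_pos"]; print(p,p[:2]@EX,p[:2]@EY,o["wrist_force"],o["torque"],o["opening"]); go(p,.142,46)
E
```

```text
[0.5702212  0.2363272  0.20182691] 0.5979276831403829 0.15324898648733984 [ 1.41719682 -1.68579431 -2.68102665] [-0.67215114  0.3541095  -0.27795036] 0.25411655467773575
shift [0. 0. 0.] turn [ 0.002  0.    -0.001] t 40.17
```

Request:
{"api": "move_arm", "payload": {"plan": [0, 0, -0.03, 0, 0, 0, 0, 0, -0.06, 0, 0, 0, 0, 0, -0.06, 0, 0, 0]}}

```text
time_s: 40.55
eef_pos: [0.5721, 0.2369, 0.2017]
eef_rot: [-0.027, 0.917, 0.066, 0.392]
wrist_force: [0.7, -3.1, 6.5]
opening: 0.253
grasp_force: 59.8
```

Request:
{"api": "move_arm", "payload": {"plan": [0, 0, 0, 0, 0, 0, 0, 0, 0, 0, 0, 0, -0.3, -0.06, 0.35, 0, 0, 0, -0.65, -0.1, 0.65, 0, 0, 0.03, -0.4, -0.8, 0.65, 0, 0, 0.06, -0.15, -1.35, 0.62, 0, 0, 0.061, 0.15, -1.3, 0.32, 0, 0, 0.061, 0.4, -1.27, 0.07, 0, 0, 0.061, 0.472, -1.262, 0.0, 0, 0, 0.061, 0.472, -1.262, 0.0, 0, 0, 0.061], "grip": 48}}

```text
time_s: 41.8
eef_pos: [0.5938, 0.1737, 0.1988]
eef_rot: [-0.039, 0.916, 0.094, 0.389]
wrist_force: [-0.5, 0.3, 0.8]
opening: 0.563
grasp_force: 0.0
```

```bash
python3 - <<'E'
from h import *
o=ctrl.get_obs(); p=o["eef_pos"]; print(p,p[:2]@EX,p[:2]@EY,o["wrist_force"]); go(p,.204,46)
E
```

```text
[0.59378147 0.17374503 0.19882293] 0.6123939859874128 0.08796238320952703 [-0.48610598  0.25600024  0.84719492]
shift [0. 0. 0.] turn [ 0.002  0.    -0.   ] t 41.8
```

Request:
{"api": "move_arm", "payload": {"plan": [0, 0, 0, 0, 0, 0, 0, 0, 0, 0, 0, 0, 0, 0, 0, 0, 0, 0, 0, 0, 0.08, 0, 0, 0, -0.08, -0.01, 0.08, 0, 0, -0.02, -0.16, -0.02, 0.08, 0, 0, -0.04, -0.234, -0.027, 0.08, 0, 0, -0.062, -0.234, -0.027, 0.08, 0, 0, -0.062, -0.234, -0.027, 0.08, 0, 0, -0.062], "grip": 10}}

```text
time_s: 42.92
eef_pos: [0.5824, 0.1719, 0.2032]
eef_rot: [-0.027, 0.918, 0.066, 0.39]
wrist_force: [-0.7, -2.4, -1.2]
opening: 0.26
grasp_force: 59.0
```

```bash
python3 - <<'E'
from h import *
o=ctrl.get_obs(); p=o["eef_pos"]; print(p,p[:2]@EX,p[:2]@EY,o["wrist_force"],o["torque"],o["opening"])
for f,z in ((-.03,.229),(0,.1985)): go(np.array([*((.608+.0137+f)*EX+(.022+.0137*.06)*EY),z]),.142+.062,50)
E
```

```text
[0.58240387 0.17187569 0.20319234] 0.6008663410758484 0.08772205330769561 [-0.67906222 -2.39047437 -1.18509706] [-0.44020336  0.48657063 -0.35535763] 0.25965053942453875
shift [ 0.002 -1.311  0.516] turn [ 0.014 -0.068  0.062] t 42.92
shift [ 0.596 -1.226 -0.094] turn [ 0.014 -0.068  0.062] t 42.92
```

Request:
{"api": "move_arm", "payload": {"plan": [-0.02, -0.003, 0.0, 0, 0, 0, -0.02, -0.003, -0.04, 0, 0, 0, -0.02, -0.003, -0.075, 0, 0, 0, -0.02, -0.003, -0.085, 0, 0, 0]}}

```text
time_s: 43.42
eef_pos: [0.5823, 0.1718, 0.2002]
eef_rot: [-0.027, 0.918, 0.066, 0.391]
wrist_force: [-0.6, -3.3, 4.2]
opening: 0.256
grasp_force: 59.5
```

```bash
python3 - <<'E'
from h import *
o=ctrl.get_obs(); p=o["eef_pos"]; print(p,p[:2]@EX,p[:2]@EY,o["wrist_force"],o["torque"])
for f,z in ((-.03,.229),(0,.1985)): go(np.array([*((.608+.0137+f)*EX+(.022+.0137*.06)*EY),z]),.142+.062,50)
E
```

```text
[0.58234574 0.1718395  0.20019517] 0.6008036733683707 0.08769445685357508 [-0.59915621 -3.32405147  4.19611668] [-0.3655075  -0.12624171 -0.41366511]
shift [ 0.003 -1.31   0.576] turn [ 0.014 -0.065  0.062] t 43.42
shift [ 0.597 -1.225 -0.034] turn [ 0.014 -0.065  0.062] t 43.42
```

Request:
{"api": "move_arm", "payload": {"plan": [0, 0, 0, 0, 0, 0, 0, 0, 0, 0, 0, 0, -0.3, -0.06, 0.35, 0, 0, 0, -0.65, -0.1, 0.65, 0, -0.03, 0.03, -0.35, -0.8, 0.65, 0.01, -0.06, 0.06, 0.0, -1.31, 0.62, 0.014, -0.065, 0.062, 0.3, -1.27, 0.3, 0.014, -0.065, 0.062, 0.55, -1.235, 0.06, 0.014, -0.065, 0.062, 0.615, -1.225, 0.0, 0.014, -0.065, 0.062, 0.615, -1.225, 0.0, 0.014, -0.065, 0.062], "grip": 48}}

```text
time_s: 44.68
eef_pos: [0.6118, 0.1112, 0.1987]
eef_rot: [-0.043, 0.902, 0.093, 0.419]
wrist_force: [-0.4, 0.3, -0.6]
opening: 0.562
grasp_force: 0.0
```

```bash
python3 - <<'E'
from h import *
o=ctrl.get_obs(); p=o["eef_pos"]; print(p,p[:2]@EX,p[:2]@EY,o["wrist_force"]); go(p,.204,50)
E
```

```text
[0.61181349 0.11123276 0.19871707] 0.6213975683380668 0.023527352260632056 [-0.39476614  0.32869361 -0.55020308]
shift [0. 0. 0.] turn [-0.    -0.004 -0.001] t 44.67
```

Request:
{"api": "move_arm", "payload": {"plan": [0, 0, 0, 0, 0, 0, 0, 0, 0, 0, 0, 0, 0, 0, 0, 0, 0, 0, 0, 0, 0.08, 0, 0, 0, -0.1, -0.03, 0.08, 0, 0, -0.02, -0.2, -0.05, 0.08, 0, 0, -0.04, -0.3, -0.06, 0.08, 0, 0, -0.062, -0.374, -0.07, 0.08, 0, 0, -0.062, -0.374, -0.07, 0.08, 0, 0, -0.062, -0.374, -0.07, 0.08, 0, 0, -0.062], "grip": 10}}

```text
time_s: 45.92
eef_pos: [0.5937, 0.107, 0.2033]
eef_rot: [-0.03, 0.905, 0.064, 0.42]
wrist_force: [1.4, -2.7, 0.0]
opening: 0.258
grasp_force: 59.1
```

```bash
python3 - <<'E'
from h import *
o=ctrl.get_obs(); p=o["eef_pos"]; print(p,p[:2]@EX,p[:2]@EY,o["wrist_force"],o["torque"],o["opening"])
E
```

```text
[0.593732   0.10698736 0.20330567] 0.6028972450521588 0.021883629368463477 [ 1.37942538 -2.67878461  0.03059782] [-0.40226163  0.2617842  -0.44007267] 0.2584869448194333
```

Request:
{"api": "move_arm", "payload": {"plan": [0, 0, -0.04, 0, 0, 0, 0, 0, -0.075, 0, 0, 0, 0, 0, -0.08, 0, 0, 0]}}

```text
time_s: 46.3
eef_pos: [0.5942, 0.107, 0.1999]
eef_rot: [-0.03, 0.904, 0.064, 0.421]
wrist_force: [1.9, -3.5, 3.0]
opening: 0.254
grasp_force: 59.3
```

```bash
python3 - <<'E'
from h import *
o=ctrl.get_obs(); p=o["eef_pos"]; print(p,p[:2]@EX,p[:2]@EY,o["wrist_force"],o["torque"])
for f,z in ((-.03,.226),(0,.1985)): go(np.array([*((.615+f)*EX-.0515*EY),z]),.142,50)
E
```

```text
[0.5941873  0.10695833 0.19988072] 0.6033438590338953 0.021790458748753277 [ 1.93979362 -3.50486838  3.00117767] [-0.30615642 -0.21745379 -0.39061906]
shift [-0.156 -1.503  0.522] turn [ 0.    -0.001  0.001] t 46.3
shift [ 0.438 -1.418 -0.028] turn [ 0.    -0.001  0.001] t 46.3
```

Request:
{"api": "move_arm", "payload": {"plan": [0, 0, 0, 0, 0, 0, 0, 0, 0, 0, 0, 0, -0.3, -0.06, 0.3, 0, 0, 0, -0.7, -0.1, 0.6, 0, 0, 0, -0.4, -0.9, 0.6, 0, 0, 0, -0.16, -1.5, 0.55, 0, 0, 0, 0.14, -1.46, 0.27, 0, 0, 0, 0.4, -1.425, 0.04, 0, 0, 0, 0.45, -1.418, 0.0, 0, 0, 0, 0.45, -1.418, 0.0, 0, 0, 0], "grip": 48}}

```text
time_s: 47.55
eef_pos: [0.6156, 0.0368, 0.1987]
eef_rot: [-0.031, 0.905, 0.065, 0.42]
wrist_force: [-0.7, -0.3, -0.7]
opening: 0.562
grasp_force: 0.0
```

```bash
python3 - <<'E'
from h import *
o=ctrl.get_obs(); p=o["eef_pos"]; print(p,p[:2]@EX,p[:2]@EY,o["wrist_force"]); go(p,.142,50)
E
```

```text
[0.61559663 0.03683264 0.19870694] 0.6146132785208761 -0.050659326341571116 [-0.73219076 -0.32451304 -0.74864768]
shift [0. 0. 0.] turn [-0.001 -0.004 -0.001] t 47.55
```

Request:
{"api": "move_arm", "payload": {"plan": [0, 0, 0, 0, 0, 0, 0, 0, 0, 0, 0, 0, 0, 0, 0, 0, 0, 0, 0, 0, 0.08, 0, 0, 0, -0.08, -0.012, 0.08, 0, 0, 0, -0.16, -0.023, 0.08, 0, 0, 0, -0.18, 0.005, 0.08, 0, 0, 0.13, -0.21, 0.04, 0.08, 0, 0, 0.26, -0.25, 0.076, 0.08, 0, 0, 0.395, -0.258, 0.076, 0.08, 0, 0, 0.395], "grip": 10}}

```text
time_s: 48.8
eef_pos: [0.6034, 0.0385, 0.2027]
eef_rot: [-0.111, 0.875, 0.239, 0.406]
wrist_force: [1.3, -1.0, -3.2]
opening: 0.256
grasp_force: 59.1
```

Request:
{"api": "move_arm", "payload": {"plan": [-0.005, 0.05, 0, 0, 0, 0, -0.012, 0.09, 0, 0, 0, 0, -0.021, 0.13, 0, 0, 0, 0, -0.021, 0.15, 0, 0, 0, 0, -0.021, 0.15, 0, 0, 0, 0]}}

```text
time_s: 49.42
eef_pos: [0.6025, 0.0473, 0.2038]
eef_rot: [-0.111, 0.874, 0.24, 0.407]
wrist_force: [0.2, -4.4, 0.3]
opening: 0.254
grasp_force: 59.4
```

```bash
python3 - <<'E'
from h import *
o=ctrl.get_obs(); p=o["eef_pos"]; print(p,p[:2]@EX,p[:2]@EY,o["wrist_force"],o["torque"]); go(p,.142+.395,50)
E
```

```text
[0.60253943 0.04726164 0.20375011] 0.6031634538741528 -0.03848740110322331 [ 0.2451839  -4.35038828  0.30262665] [-0.63807598  0.31189166 -0.39422583]
shift [0. 0. 0.] turn [ 0.002 -0.001  0.001] t 49.42
```

Request:
{"api": "move_arm", "payload": {"plan": [-0.02, -0.003, 0, 0, 0, 0, -0.02, -0.003, -0.05, 0, 0, 0, -0.02, -0.003, -0.085, 0, 0, 0, -0.02, -0.003, -0.09, 0, 0, 0]}}

```text
time_s: 49.92
eef_pos: [0.602, 0.0471, 0.1999]
eef_rot: [-0.112, 0.874, 0.24, 0.407]
wrist_force: [-1.2, -5.4, 7.3]
opening: 0.261
grasp_force: 59.9
```

Request:
{"api": "move_arm", "payload": {"plan": [0, 0, 0, 0, 0, 0, 0, 0, 0, 0, 0, 0, -0.2, -0.12, 0.2, 0, 0, 0, -0.7, -0.35, 0.7, 0, 0, -0.1, -1.4, -0.4, 1.4, 0, 0.03, -0.28, -1.9, -0.3, 1.85, 0.01, 0.07, -0.395, -1.9, -0.3, 1.85, 0.01, 0.07, -0.395], "grip": 48}}

```text
time_s: 50.8
eef_pos: [0.5051, 0.0333, 0.2921]
eef_rot: [-0.042, 0.917, 0.058, 0.391]
wrist_force: [-0.2, 0.3, 0.4]
opening: 0.565
grasp_force: 0.0
```

```bash
python3 - <<'E'
from h import *
o=ctrl.get_obs(); p=o["eef_pos"]; print(p,o["time_s"])
c=cam("wrist"); save(c,"w13.png"); rep(c,cam("top")); go(p,.142,46)
E
```

```text
[0.50510043 0.0332776  0.29205055] 50.8
[ 78. 203.] cap ex,ey 0.5858 0.1517 front ex 0.5702 rel yaw 0.006 21 21
[161. 200.] cap ex,ey 0.587 0.0851 front ex 0.5707 rel yaw 0.005 21 21
[243. 196.] cap ex,ey 0.5893 0.0203 front ex 0.5707 rel yaw 0.006 20 21
[327. 194.] cap ex,ey 0.5893 -0.046 front ex 0.571 rel yaw 0.005 21 21
top [265.5 157.1] 56 0.5886 -0.0482
top [241.1 161.4] 58 0.5879 0.0175
top [216.6 165.4] 57 0.588 0.0832
top [191.4 169.7] 61 0.5876 0.1505
shift [-0.011 -0.008 -0.012] turn [-0.032  0.003 -0.001] t 50.9
```

```bash
python3 - <<'E'
from h import *
print(ctrl.hand_in())
E
```

```text
the job is handed in; nothing more can be done
None
```

I handed the job in at about 51 s, with all four red-capped tins in a row on the lower board: measured yaws within 0.006 rad, fronts at the lip, gaps up to about 1 mm, hard against the left panel. A first push buckled the row, so I reset each tin by its cap. I did not check the carton or bench again afterwards.

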